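# Clear a jammed scoop and pour it low into the shallow tray

### The arm

A 6-joint arm with a two-finger parallel gripper is mounted at the origin on a cart in front of the work surface, level with it; the furniture and walls round the work are solid. World frame = base frame: x ahead of the robot, y to its left, z up, the work surface at z = 0. Lengths are in m, angles in rad, forces in N, time in s.
With the tool pointing down it reaches from about 0.35 to 0.975 m from the base axis. Payload 17.4 kg.
Tool frame: the origin (TCP) lies at the very end of the fingers, on their centre line; the grasp point (between the pads) lies 19 mm behind it; z points along the fingers, y is the direction in which the jaws open and shut (so a half turn about z gives the same grasp; the last joint's range is limited). The gripper opens to 85 mm and grips with 20 to 120 N. Pads are 22 mm wide; open, the fingers measure 114 mm over their backs; the gripper's body (76 mm by 85 mm) begins 54 mm behind the grasp point. The pads swing forward as they close: fully open they stand 13 mm farther back than shut.
Start: joints at [1.255, 0.116, 1.442, -0, 1.584, -0.038], TCP at [0.185, 0.649, 0.231] pointing down, gripper open.
Joint ranges: [-2.83, 2.83], [-0.83, 2.19], [0.07, 2.5], [-1.14, 4.28], [0.01, 3], [-2.97, 2.97]. Speed limits (rad/s): [1.89, 1.89, 2.22, 3.14, 3.14, 3.14].

### API

Orientations are given as a unit quaternion [x, y, z, w].
In Python, from cell import get_state, capture, hand_in gives the robot as it stands.
- The arm moves only by the tool jog_arm, never from a script. Its arguments are lists of equal length, an entry for each row: "dp": the shift along the tool's x, y, z in m, a list of three; "spin": the turn about the tool's z in degrees; "gripper": the opening, from 0 (shut) to 1 (fully open). A call has 1 to 8 rows; each row is the pose to reach, as a shift and turn from the pose commanded when the call began, along the tool's axes at that moment; what a row does not reach only later rows make up. A row lasts 1/8 s, in which the tool goes at most 62.5 mm and 10.7 degrees, less where a joint would pass 70% of its speed; a pose out of reach is approached as far as the arm can. A call with a gripper value outside its range is refused whole. The fingers move at their own pace and stop on an object; "squeeze" is the grip in N (left out, the last holds). Time passes only in rows, so rows that repeat a pose let the fingers close. It gives the time, the measured TCP pose, the force and the opening at its end, in the units of the state.
- get_state(): the state, without advancing time (a new reading comes with each control period).
- capture(name): name is "side" or "top"; returns a dict with "img" (400x640x3 uint8, red, green, blue), "K" (3x3 intrinsics, pixels), "cam_to_world" (4x4, takes a point from camera to world coordinates). Camera axes: x right, y up, looking along -z (the intrinsics and any distortion apply to the point x, -y, -z); pixel columns grow to the right and rows downward; lengths in m; the calibration is good to about 2 mm. A picture is of the moment at which its call begins. There is no depth.
- hand_in(): hands the job in, once; it reports no verdict.
The state is a dict: "t": time; "joint_pos": joint angles; "qd": joint speeds; "joint_torque": joint torques, N m; "tcp_pos": TCP position; "orientation": TCP orientation; "force": force on the tool from outside, world axes, zero at the start; "moment": the same for the moment, N m; "finger_gap": opening from 0.0 (shut) to 1.0 (fully open).
Only numpy, scipy, OpenCV 4.12 (cv2) and the standard library are available. Lean on these libraries where they do the work, as an engineer would, in place of code of your own. Each camera call takes 0.05 s, during which the arm holds its last target. There are 200 camera calls.

### The job

A marker has got stuck crosswise under the two lips at the spout of the grey scoop: push it back up the chute until it is clear of the lips, lift it out and lay it on the bare desk. Then carry the scoop by its bar to the shallow tray, bring the spout down close over the tray's floor before anything slides out, and pour both staple boxes and the eraser into the tray without touching them with the fingers or letting them drop from a height. Finally stand the empty scoop level on the bare desk and let go, with the other things on the desk left where they were.

Things in the scene. Friction and masses are not known exactly. Their poses are not given: they have to be found in the camera images.
- scoop: Grey plastic hand scoop, 220 long (its x) x 84 wide (its y), floor 4 thick, open on top and at the spout end (x=-110). Origin: centre of its underside, z up. Walls 4 thick: low cheeks (tops z=16) from x=-110 to -30, tall walls (tops z=42) from x=-32 to the back wall at x=+110. About 0.35 kg empty, 0.55 loaded. Its contents start to slide at 25 to 38 degrees nose-down; tilt 50 or more to empty it.
- spout (a point): Middle of the scoop's spout edge, on the upper face of the floor (scoop x=-110, y=0, z=4); axes as the scoop's
- lips (a point): Midway between the two lips, at their rear edge and underside (scoop x=-72, y=0, z=38). Each lip is 4 thick and 10 wide, over its cheek only (the middle 66 is open above), and reaches forward to a post at x=-103 to -97 that stands on the cheek. So the marker can leave only backwards: push it 22 or more towards +x, to an axis between x=-61 and -43, then lift.
- handle (a point): Centre of the scoop's straight black carrying bar (scoop x=+35, y=0, z=66), the point to grip, fingers on its flat sides, closing along the scoop's y. Bar 14 wide (y) x 16 tall, from x=-12 to +82 on two thin arches at x=-10 and +80; the loaded scoop balances near its middle. 32 is free between it and the boxes below.
- marker: Light grey felt marker with darker cap and small clip, 132 long (its y), 20 x 18, barrel diameter 18, 20 g. Origin: middle of its length, on its underside; barrel axis 9 above. At the start it lies across the scoop on the low cheeks (underside 16 above the desk) under the two lips, at scoop x about -83, its y along the scoop's y within a few degrees, both ends sticking out about 24.
- box_front: Staple box, 38 (its x) x 60 (its y) x 22 high, 90 g, lying flat in the scoop at about scoop x=+2, long side across. Origin: centre of its underside
- box_rear: The same kind of staple box, lying behind the first at about scoop x=+46. Origin: centre of its underside
- eraser: Rubber eraser in a sleeve, 21 (its x) x 44 (its y) x 13 high, 20 g, in the scoop at about scoop x=+84. Origin: centre of its underside
- dish: Shallow dark steel tray, 220 (its x) x 160 (its y), floor 4 thick, rim only 17 high and 7 thick, inside 208 x 148; 0.7 kg, loose on the desk. Origin: centre of its underside
- tall_speaker: Slim black loudspeaker 198 tall on a 75 x 85 foot, bystander. Origin: centre of its underside
- mug: Small white mug, 62 x 89 (its y, with handle at -y) x 52 high, bystander. Origin: centre of its underside's bounding box
- stapler: Stapler, 140 (its x) x 36 x 48 high, bystander. Origin: centre of its underside
- wide_speaker: Low black loudspeaker, 71 x 125 (its y) x 56 high, bystander. Origin: centre of its underside
- mouse: Black computer mouse, 104 (its x) x 60 x 36 high, bystander. Origin: centre of its underside
Not all that is in view belongs to the job. What is shaped like the box_front but blue or purple is not meant.

How it is judged:
By the outcome, as a careful person would: the job done as asked, in the order asked, and still so for the second after the job is handed in, with the robot touching nothing.
It also fails if it takes over 72 s, if anything falls off the work surface, if the arm or the gripper's body presses on something with over 40 N, if the wrist force passes 120 N, or if a joint passes its speed limit or range.

## Working session

There is one attempt and no reset: what is moved stays moved. The work goes in short steps, Python scripts to look and compute and a tool call to move; the robot and the scene stay as the last step left them, time stands still between calls to the robot, and variables do not carry over. Pictures are saved under pics/ and viewed, about 8 in all and at most 12, crops included, and the job is handed in when it is done.

Besides the shell and the picture viewer there is one more tool, called as a command line: name --pt "numbers of a row" for each row, then --argument value for the rest. jog_arm: Moves the arm, as the interface text tells. Its arguments: {"type":"object","properties":{"dp":{"type":"array","items":{"type":"array","items":{"type":"number"}}},"spin":{"type":"array","items":{"type":"number"}},"gripper":{"type":"array","items":{"type":"number"}},"squeeze":{"type":"number"}},"required":["dp","spin","gripper"]}

```bash
ls; mkdir -p pics; python3 - <<'E'
from cell import get_state, capture
import cv2,numpy as np,pickle
print(get_state())
for n in ("side","top"):
    c=capture(n); print(n,c["K"],np.round(c["cam_to_world"],4),[k for k in c])
    pickle.dump(c,open(f"pics/{n}0.pkl","wb"))
    cv2.imwrite(f"pics/{n}0.png",c["img"][:,:,::-1])
E
```

```text
pics
{'t': 0.0, 'joint_pos': array([ 1.25522263e+00,  1.16497826e-01,  1.44229146e+00,  6.71927858e-06,
        1.58401159e+00, -3.77739169e-02]), 'qd': array([ 0.0002822 ,  0.00030666, -0.00030461,  0.00080626, -0.00048967,
        0.00068432]), 'joint_torque': array([-2.92144206e-03, -7.31976914e+01, -6.32491565e+01, -1.04001717e-04,
        5.98094062e-03, -2.15970618e-05]), 'tcp_pos': array([0.18503925, 0.64893171, 0.23053793]), 'orientation': array([ 1.38453618e-01,  9.90368735e-01, -5.94118164e-04, -1.09483535e-04]), 'force': array([-0.82313657,  0.11919147, -0.09244531]), 'moment': array([-0.04806488, -0.04096408, -0.00898284]), 'finger_gap': 1.002982632317557}
side [[423.5679187    0.         318.99152328]
 [  0.         423.5679187  197.7821655 ]
 [  0.           0.           1.        ]] [[-0.0607  0.8202 -0.5688 -0.46  ]
 [-0.998  -0.0591  0.0212  0.0526]
 [-0.0163  0.569   0.8222  1.5478]
 [ 0.      0.      0.      1.    ]] ['img', 'K', 'cam_to_world']
top [[471.7921958    0.         323.00683945]
 [  0.         471.7921958  201.5587489 ]
 [  0.           0.           1.        ]] [[ 0.4321  0.8019 -0.4127 -0.1056]
 [-0.9017  0.3775 -0.2107 -0.3111]
 [-0.0132  0.4632  0.8862  1.5164]
 [ 0.      0.      0.      1.    ]] ['img', 'K', 'cam_to_world']
```

View pics/top0.png

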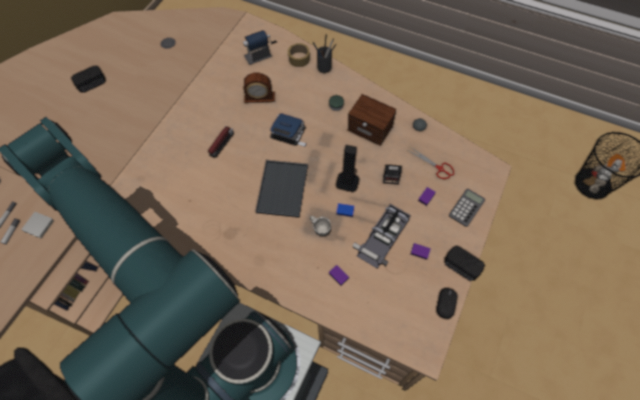

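View pics/side0.png

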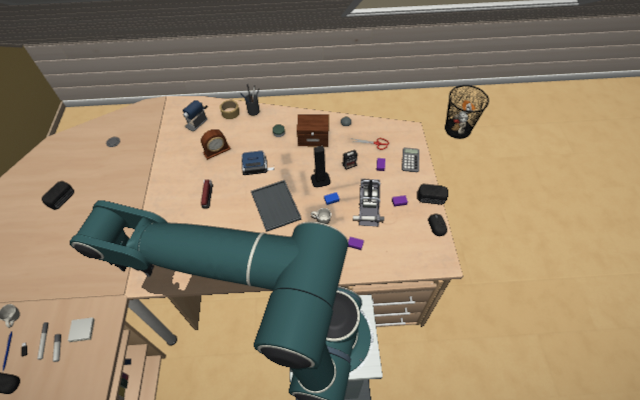

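The top view shows the scoop at about (385,235) with its spout and the marker at (370,255), the tray at (283,188), the mug at (321,225), the tall speaker at (348,170), and purple and blue decoys. In the side view the scoop is at (370,203) and the tray at (276,205).

```bash
cat > h.py <<'E'
import numpy as np,cv2,pickle
from cell import capture,get_state
def load(n): return pickle.load(open(f"pics/{n}.pkl","rb"))
def snap(n,tag):
    c=capture(n); pickle.dump(c,open(f"pics/{n}{tag}.pkl","wb")); return c
def ray(c,u,v):
    K=c["K"];T=c["cam_to_world"]
    d=T[:3,:3]@np.array([(u-K[0,2])/K[0,0],-(v-K[1,2])/K[1,1],-1.]); return T[:3,3],d/np.linalg.norm(d)
def plane(c,u,v,z):
    o,d=ray(c,u,v); return o+d*(z-o[2])/d[2]
def tri(c1,p1,c2,p2):
    o1,d1=ray(c1,*p1);o2,d2=ray(c2,*p2)
    s=np.linalg.lstsq(np.c_[d1,-d2],o2-o1,rcond=None)[0]
    a=o1+s[0]*d1;b=o2+s[1]*d2; return (a+b)/2,np.linalg.norm(a-b)
def proj(c,X):
    T=c["cam_to_world"];p=T[:3,:3].T@(np.asarray(X,float)-T[:3,3]);K=c["K"]
    return K[0,0]*p[0]/-p[2]+K[0,2],-K[1,1]*p[1]/-p[2]+K[1,2]
def crop(c,x0,y0,x1,y1,s): return cv2.resize(c["img"][y0:y1,x0:x1,::-1],None,fx=s,fy=s,interpolation=cv2.INTER_CUBIC)
def hcat(a,b):
    o=np.zeros((max(a.shape[0],b.shape[0]),a.shape[1]+b.shape[1],3),np.uint8);o[:a.shape[0],:a.shape[1]]=a;o[:b.shape[0],a.shape[1]:]=b;return o
E
python3 - <<'E'
from h import *
t=load("top0");s=load("side0")
cv2.imwrite("pics/c1.png",hcat(crop(t,348,198,418,274,7),crop(s,348,174,390,230,7)))
for n,c,b in(("t",t,(250,150,312,222)),("s",s,(245,172,305,236))):
    g=cv2.cvtColor(c["img"],cv2.COLOR_RGB2GRAY)[b[1]:b[3],b[0]:b[2]]
    m=(g<95).astype(np.uint8)
    cs=max(cv2.findContours(m,0,2)[0],key=cv2.contourArea)
    q=cv2.boxPoints(cv2.minAreaRect(cs)); ap=cv2.approxPolyDP(cs,4,True)[:,0]
    print(n,cv2.contourArea(cs));
    for p in ap: print(p+b[:2],plane(c,*(p+np.array(b[:2])),0.017).round(3))
E
```

```text
t 2277.0
[266 160] [0.66  0.316 0.017]
[256 212] [0.453 0.243 0.017]
[298 217] [0.5   0.099 0.017]
[308 165] [0.708 0.163 0.017]
s 1463.5
[284 181] [0.703 0.166 0.017]
[252 191] [0.657 0.309 0.017]
[266 230] [0.451 0.244 0.017]
[300 219] [0.495 0.1   0.017]
```

View pics/c1.png

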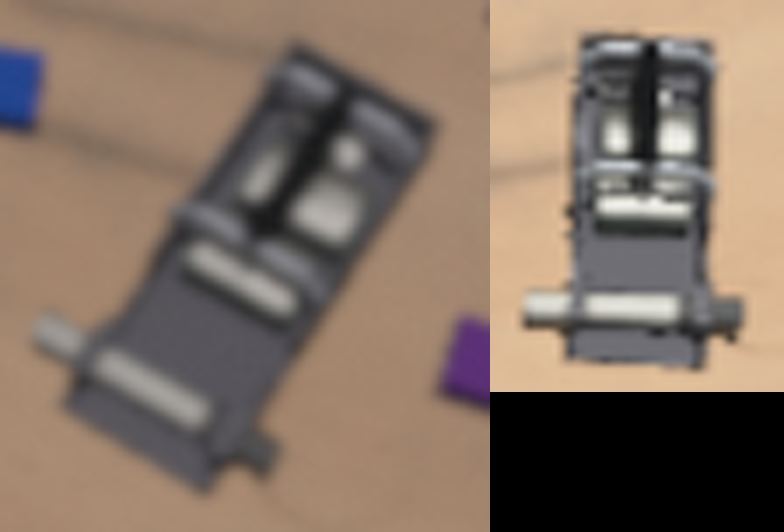

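Left (top view): spout corners about (68,402) and (208,490), marker ends (38,330) and (272,455), back top corners (295,42) and (435,122), bar from (262,228) to (350,90). Right (side view): the same features in the same order. Now triangulating them.

```bash
python3 - <<'E'
from h import *
t=load("top0");s=load("side0")
P={"spL":((68,402),(76,360)),"spR":((208,490),(210,366)),"bkL":((295,42),(92,38)),"bkR":((435,122),(223,38)),
"mkL":((40,330),(34,306)),"mkR":((272,452),(250,315)),"barF":((262,228),(156,190)),"barR":((350,90),(162,42))}
for k,(a,b) in P.items():
    a=np.array([348,198])+(np.array(a)+.5)/7-.5; b=np.array([348,174])+(np.array(b)+.5)/7-.5
    z={"sp":.004,"bk":.042,"mk":.025,"ba":.074}[k[:2]]
    X,e=tri(t,a,s,b); print(k,X.round(3),"gap",e.round(4),"planes",plane(t,*a,z)[:2].round(3),plane(s,*b,z)[:2].round(3))
# bystanders rough
for n,p in {"mug":(321,226),"spk":(347,186),"stap?":(392,174),"blue":(345,210),"purp1":(420,251),"purp2":(339,274),"purp3":(427,196),"wide":(464,262),"mouse":(447,302)}.items():
    print(n,plane(t,*p,.02).round(3))
E
```

```text
spL [ 0.467 -0.146 -0.011] gap 0.0041 planes [ 0.463 -0.146] [ 0.456 -0.145]
spR [ 0.452 -0.226 -0.003] gap 0.0031 planes [ 0.45  -0.225] [ 0.446 -0.225]
bkL [ 0.673 -0.177  0.04 ] gap 0.0034 planes [ 0.674 -0.176] [ 0.67  -0.178]
bkR [ 0.652 -0.256  0.059] gap 0.0017 planes [ 0.662 -0.255] [ 0.664 -0.261]
mkL [ 0.483 -0.122  0.026] gap 0.0003 planes [ 0.483 -0.121] [ 0.483 -0.122]
mkR [ 0.471 -0.249  0.025] gap 0.0066 planes [ 0.473 -0.247] [ 0.468 -0.251]
barF [ 0.576 -0.203  0.016] gap 0.0169 planes [ 0.557 -0.202] [ 0.529 -0.198]
barR [ 0.641 -0.214  0.075] gap 0.0044 planes [ 0.644 -0.213] [ 0.64  -0.216]
mug [0.502 0.009 0.02 ]
spk [ 0.686 -0.007  0.02 ]
stap? [ 0.803 -0.136  0.02 ]
blue [ 0.594 -0.04   0.02 ]
purp1 [ 0.561 -0.334  0.02 ]
purp2 [ 0.37 -0.12  0.02]
purp3 [ 0.771 -0.283  0.02 ]
wide [ 0.586 -0.48   0.02 ]
mouse [ 0.433 -0.473  0.02 ]
```

Measured: the scoop's centre is about (0.561, -0.201) with heading -8.3°, and the marker's middle is about (0.477, -0.186) at z=0.025. The tray's centre is (0.58, 0.206) with heading 19.4°. The heights and lengths agree with the text. Moving now.

jog_arm --pt "-0.035 -0.05 0" --pt "-0.07 -0.1 0" --pt "-0.105 -0.15 0" --pt "-0.14 -0.2 0" --pt "-0.175 -0.25 0" --pt "-0.21 -0.3 0" --pt "-0.245 -0.35 0" --pt "-0.28 -0.4 0" --spin '[10,20,30,40,50,60,70,80]' --gripper '[0.55,0.55,0.55,0.55,0.55,0.55,0.55,0.55]' --squeeze 30

```text
t: 1.1
tcp_pos: [0.3447, 0.1858, 0.2312]
orientation: [0.744, 0.668, 0.0, 0.0]
force: [1.5, 0.9, 0.3]
finger_gap: 0.549
```

```bash
cat >> h.py <<'E'
from scipy.spatial.transform import Rotation as Ro
def go(x,y,z,yaw):
    """tool-axis shift and spin from the measured pose to a target; yaw = world angle of tool y, deg"""
    s=get_state();R=Ro.from_quat(s["orientation"]).as_matrix()
    cy=np.degrees(np.arctan2(R[1,1],R[0,1])); dy=(yaw-cy+180)%360-180
    print("tcp",s["tcp_pos"].round(4),"yaw",cy.round(2),"-> dp",(R.T@(np.array([x,y,z])-s["tcp_pos"])).round(4),"spin",round(-dy,2),"t",s["t"],"gap",round(s["finger_gap"],3),"F",s["force"].round(1),"M",s["moment"].round(2))
E
python3 -c "
from h import *
go(.477,-.186,.09,-6)"
```

```text
tcp [0.3447 0.1858 0.2312] yaw -6.21 -> dp [-0.3554  0.1717  0.1412] spin -0.21 t 1.1 gap 0.549 F [1.5 0.9 0.3] M [-0.03 -0.02 -0.01]
```

jog_arm --pt "-0.05 0.025 0.0" --pt "-0.1 0.05 0.0" --pt "-0.15 0.075 0.0" --pt "-0.2 0.1 0.03" --pt "-0.25 0.125 0.06" --pt "-0.3 0.15 0.1" --pt "-0.355 0.172 0.141" --pt "-0.355 0.172 0.141" --spin '[0,0,0,0,0,0,0,0]' --gripper '[0.55,0.55,0.55,0.55,0.55,0.55,0.55,0.55]'

```text
t: 2.1
tcp_pos: [0.4783, -0.1849, 0.0875]
orientation: [0.743, 0.669, -0.001, -0.002]
force: [-0.2, -0.1, 0.3]
finger_gap: 0.546
```

```bash
python3 -c "
from h import *
t=snap('top','1');s=snap('side','1')
go(.477,-.186,.016,-6)
cv2.imwrite('pics/c2.png',hcat(crop(t,340,190,430,290,5),crop(s,335,165,400,240,5)))"
```

```text
tcp [ 0.4787 -0.1837  0.089 ] yaw -6.01 -> dp [-0.0025 -0.0013  0.073 ] spin -0.01 t 2.2 gap 0.55 F [-0.6  0.3  1.2] M [0.04 0.03 0.02]
```

View pics/c2.png

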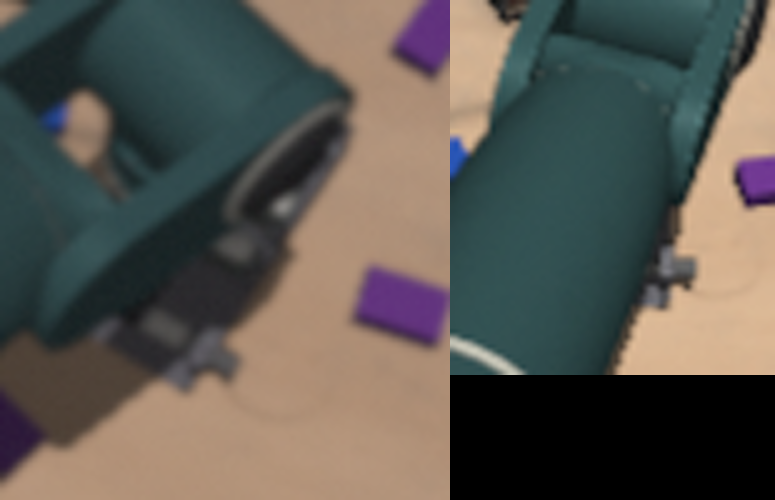

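The arm hides most of the scoop. The fingers look to straddle the marker beside its cap end at about (200,355). Going down.

jog_arm --pt "-0.002 -0.001 0.02" --pt "-0.002 -0.001 0.04" --pt "-0.002 -0.001 0.055" --pt "-0.002 -0.001 0.065" --pt "-0.002 -0.001 0.072" --pt "-0.002 -0.001 0.072" --spin '[0,0,0,0,0,0]' --gripper '[0.55,0.55,0.55,0.55,0.55,0.55]'

```text
t: 2.95
tcp_pos: [0.4779, -0.185, 0.018]
orientation: [0.743, 0.67, -0.0, -0.0]
force: [0.4, -0.4, -0.2]
finger_gap: 0.544
```

jog_arm --pt "0 0 0" --pt "0 0 0" --pt "0 0 0" --pt "0 0 0" --pt "0 0 0" --spin '[0,0,0,0,0]' --gripper '[0.4,0.3,0.2,0.15,0.15]' --squeeze 20

```text
t: 3.58
tcp_pos: [0.4781, -0.1851, 0.0185]
orientation: [0.743, 0.67, 0.0, 0.0]
force: [-0.6, -0.2, 4.8]
finger_gap: 0.188
```

jog_arm --pt "0 0 0" --pt "0 0 0.003" --pt "0 0 0.005" --pt "0 0 0.005" --pt "0 0 0.005" --pt "0 0 0.005" --pt "0 0 0.005" --spin '[0,0,0,0,0,0,0]' --gripper '[0.3,0.3,0.3,0.15,0.15,0.15,0.15]' --squeeze 20

```text
t: 4.45
tcp_pos: [0.478, -0.1851, 0.0134]
orientation: [0.743, 0.67, 0.0, 0.0]
force: [0.3, 0.5, -0.4]
finger_gap: 0.189
```

jog_arm --pt "0 0.005 0" --pt "0 0.012 0" --pt "-0.001 0.02 0" --pt "-0.001 0.028 0" --pt "-0.001 0.033 0" --pt "-0.001 0.033 0" --spin '[0,0,0,0,0,0]' --gripper '[0.15,0.15,0.15,0.15,0.15,0.15]'

```text
t: 5.2
tcp_pos: [0.511, -0.1894, 0.0132]
orientation: [0.743, 0.67, 0.0, -0.0]
force: [-0.9, 1.3, 0.0]
finger_gap: 0.186
```

```bash
python3 -c "
from h import *
t=snap('top','2');s=snap('side','2')
go(.43,-.32,.10,-6)
cv2.imwrite('pics/c3.png',hcat(crop(t,350,190,430,290,5),crop(s,335,165,400,240,5)))"
```

```text
tcp [ 0.5107 -0.1894  0.0132] yaw -5.91 -> dp [-0.1382 -0.0668 -0.0868] spin 0.09 t 5.3 gap 0.188 F [-0.3  0.1 -0.4] M [ 0.    0.02 -0.  ]
```

View pics/c3.png

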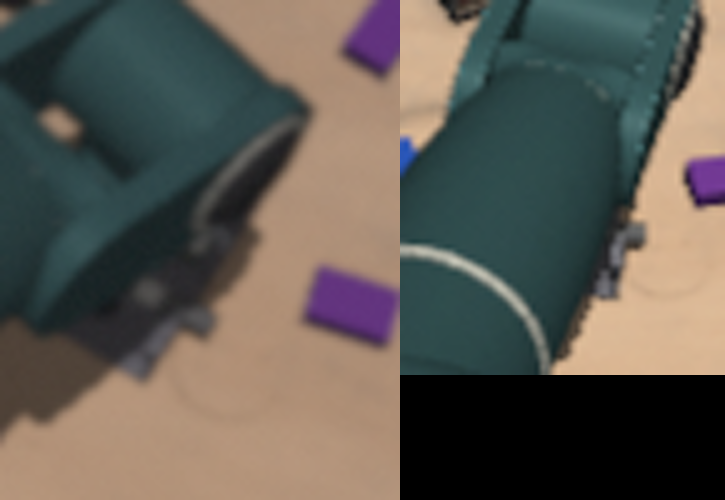

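The marker's cap end is now at (200,320), further from the spout corner, which stayed at (135,375). So the marker slid back and the scoop did not move. Lifting.

jog_arm --pt "0 0 -0.008" --pt "0 0 -0.018" --pt "0 0 -0.032" --pt "0 0 -0.05" --pt "0 0 -0.075" --pt "0 0 -0.1" --pt "0 0 -0.1" --spin '[0,0,0,0,0,0,0]' --gripper '[0.15,0.15,0.15,0.15,0.15,0.15,0.15]'

```text
t: 6.18
tcp_pos: [0.5116, -0.1898, 0.1163]
orientation: [0.743, 0.67, 0.001, 0.002]
force: [1.4, -0.9, -0.2]
finger_gap: 0.185
```

jog_arm --pt "-0.04 -0.02 0" --pt "-0.08 -0.04 0" --pt "-0.12 -0.06 0" --pt "-0.138 -0.07 0.03" --pt "-0.138 -0.07 0.06" --pt "-0.138 -0.07 0.085" --pt "-0.138 -0.07 0.085" --spin '[0,0,0,0,0,0,0]' --gripper '[0.15,0.15,0.15,0.15,0.15,0.15,0.15]'

```text
t: 7.05
tcp_pos: [0.4258, -0.3187, 0.0263]
orientation: [0.743, 0.67, -0.0, -0.002]
force: [-0.2, -0.3, -0.2]
finger_gap: 0.188
```

```bash
python3 -c "
from h import *
t=snap('top','3');s=snap('side','3')
go(.43,-.32,-.001,-6)
cv2.imwrite('pics/c4.png',hcat(crop(t,340,190,440,310,5),crop(s,335,165,395,250,5)))"
```

```text
tcp [ 0.427  -0.3195  0.0289] yaw -5.91 -> dp [-0.0001  0.0031  0.0299] spin 0.09 t 7.15 gap 0.186 F [0.5 0.7 0.1] M [-0.    0.01 -0.  ]
```

View pics/c4.png

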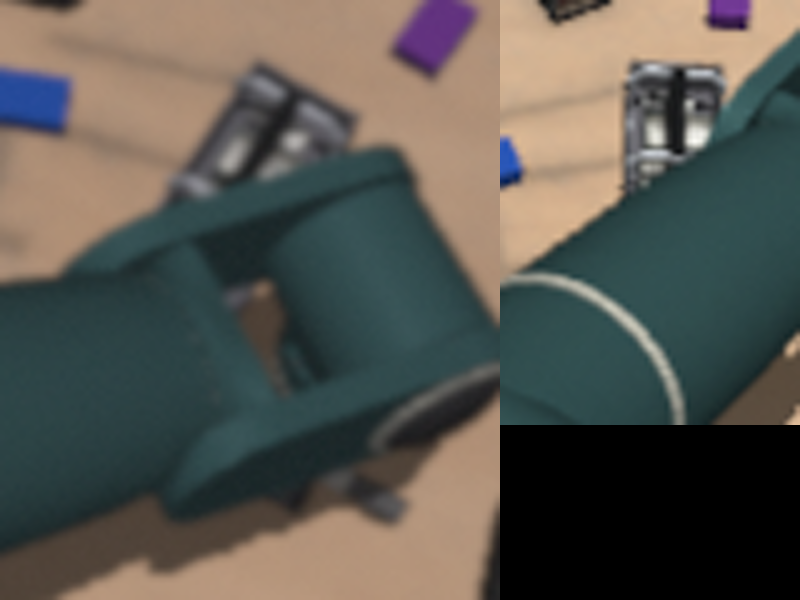

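The marker is in the fingers, with its cap at (375,500), clear of the scoop and over bare desk. Lowering with a force check.

jog_arm --pt "0 0 0.01" --pt "0 0 0.018" --pt "0 0 0.024" --pt "0 0 0.027" --pt "0 0 0.029" --pt "0 0 0.029" --spin '[0,0,0,0,0,0]' --gripper '[0.15,0.15,0.15,0.15,0.15,0.15]'

```text
t: 7.9
tcp_pos: [0.4269, -0.3195, 0.0003]
orientation: [0.743, 0.67, -0.0, -0.0]
force: [-6.1, 5.2, 12.8]
finger_gap: 0.189
```

jog_arm --pt "0 0 -0.001" --pt "0 0 -0.001" --pt "0 0 -0.001" --pt "0 0 -0.001" --pt "0 0 -0.01" --pt "0 0 -0.03" --pt "0 0 -0.07" --pt "0 0 -0.11" --spin '[0,0,0,0,0,0,0,0]' --gripper '[0.2,0.22,0.27,0.32,0.35,0.4,0.4,0.4]'

```text
t: 8.9
tcp_pos: [0.4269, -0.3195, 0.1121]
orientation: [0.743, 0.67, 0.0, 0.0]
force: [0.2, 0.0, -0.1]
finger_gap: 0.401
```

```bash
python3 -c "
from h import *
go(.53,-.05,.15,-98.3)
x=np.array([.9896,-.144]);c=np.array([.561,-.201])
for k in (35,58): print(k,c+x*k/1000)
"
```

```text
tcp [ 0.4269 -0.3195  0.1121] yaw -5.91 -> dp [ 0.2787  0.0749 -0.038 ] spin 92.39 t 8.9 gap 0.401 F [ 0.2  0.  -0.1] M [ 0.02  0.04 -0.01]
35 [ 0.595636 -0.20604 ]
58 [ 0.6183968 -0.209352 ]
```

```bash
python3 -c "
from h import *
go(.620,-.2095,.13,-98.3)
"
```

```text
tcp [ 0.4269 -0.3195  0.1121] yaw -5.91 -> dp [ 0.1293  0.1808 -0.0179] spin 92.39 t 8.9 gap 0.401 F [ 0.2  0.  -0.1] M [ 0.02  0.04 -0.01]
```

jog_arm --pt "0 0 -0.03" --pt "0.02 0.03 -0.04" --pt "0.05 0.07 -0.04" --pt "0.08 0.11 -0.04" --pt "0.11 0.15 -0.04" --pt "0.129 0.181 -0.03" --pt "0.129 0.181 -0.02" --pt "0.129 0.181 -0.018" --spin '[10,20,30,40,50,60,70,80]' --gripper '[0.4,0.4,0.4,0.4,0.4,0.4,0.4,0.4]'

```text
t: 9.9
tcp_pos: [0.6204, -0.2094, 0.128]
orientation: [0.999, 0.033, -0.0, -0.0]
force: [-0.4, -0.7, -0.2]
finger_gap: 0.4
```

jog_arm --pt "0 0 0" --pt "0 0 0" --pt "0 0 0" --spin '[10,12.4,12.4]' --gripper '[0.4,0.4,0.4]'

```text
t: 10.28
tcp_pos: [0.6204, -0.2099, 0.1288]
orientation: [0.997, -0.072, 0.001, 0.0]
force: [0.4, 0.4, 0.3]
finger_gap: 0.404
```

```bash
python3 -c "
from h import *
t=snap('top','4');s=snap('side','4')
go(.620,-.2095,.048,-98.3)
cv2.imwrite('pics/c5.png',hcat(crop(t,340,190,440,310,5),crop(s,335,165,395,250,5)))"
```

```text
tcp [ 0.6203 -0.2099  0.1283] yaw -98.24 -> dp [-0.0004 -0.0003  0.0803] spin 0.06 t 10.375 gap 0.401 F [0.  0.9 0.4] M [0.02 0.01 0.01]
```

View pics/c5.png

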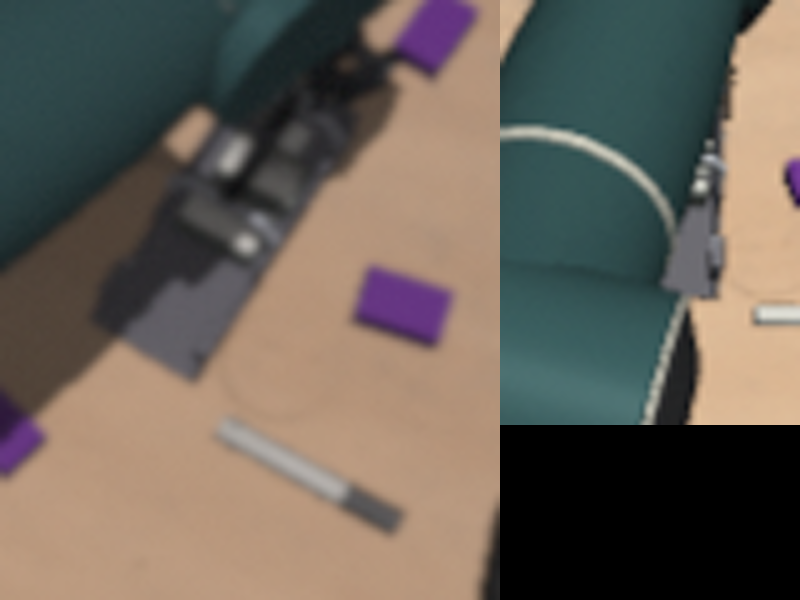

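The marker lies clear on the desk, from (225,430) to (395,520). The spout corners are now at about (95,315) and (195,380). Checking whether the scoop was dragged a little.

```bash
python3 - <<'E'
from h import *
t=load('top4');s=load('side4')
L=plane(t,340+95.5/5-.5,190+315.5/5-.5,.004);R=plane(t,340+195.5/5-.5,190+380.5/5-.5,.004)
print(L.round(4),R.round(4),np.degrees(np.arctan2(L[1]-R[1],L[0]-R[0]))-90)
t0=load('top0')
# image shift of the visible spout/right-cheek region, frame 0 -> 4
for b in ((372,240,384,268),(378,225,396,262)):
    x0,y0,x1,y1=b
    g0=cv2.cvtColor(t0["img"],6);g4=cv2.cvtColor(t["img"],6)
    T=cv2.resize(g4[y0:y1,x0:x1],None,fx=4,fy=4,interpolation=2);S=cv2.resize(g0[y0-8:y1+8,x0-8:x1+8],None,fx=4,fy=4,interpolation=2)
    m=cv2.matchTemplate(S,T,5);_,v,_,l=cv2.minMaxLoc(m);print(v,(32-l[0])/4,(32-l[1])/4)
E
```

```text
[ 0.4729 -0.1469  0.004 ] [ 0.4588 -0.2265  0.004 ] -10.048616938004798
0.6592057943344116 -8.0 -3.0
0.639611542224884 -7.75 -7.0
```

jog_arm --pt "0.006 0 0.02" --pt "0.006 0 0.04" --pt "0.006 0 0.06" --pt "0.006 0 0.075" --pt "0.006 0 0.08" --pt "0.006 0 0.08" --spin '[0,0,0,0,0,0]' --gripper '[0.4,0.4,0.4,0.4,0.4,0.4]'

```text
t: 11.12
tcp_pos: [0.6261, -0.2107, 0.0472]
orientation: [0.997, -0.072, -0.0, -0.0]
force: [-0.6, 0.2, 0.5]
finger_gap: 0.399
```

jog_arm --pt "0 0 0" --pt "0 0 0" --pt "0 0 0" --pt "0 0 0" --pt "0 0 0" --spin '[0,0,0,0,0]' --gripper '[0.3,0.2,0.1,0.1,0.1]' --squeeze 100

```text
t: 11.75
tcp_pos: [0.6265, -0.211, 0.0483]
orientation: [0.997, -0.072, 0.001, 0.0]
force: [-1.1, -1.1, 5.8]
finger_gap: 0.14
```

jog_arm --pt "0 0 -0.003" --pt "0 0 -0.008" --pt "0 0 -0.02" --pt "0 0 -0.035" --pt "0 0 -0.05" --pt "0 0 -0.06" --pt "0 0 -0.06" --pt "0 0 -0.06" --spin '[0,0,0,0,0,0,0,0]' --gripper '[0.1,0.1,0.1,0.1,0.1,0.1,0.1,0.1]'

```text
t: 12.75
tcp_pos: [0.6259, -0.2106, 0.1068]
orientation: [0.997, -0.073, -0.0, -0.0]
force: [0.0, 0.4, -5.6]
finger_gap: 0.147
```

```bash
python3 -c "
from h import *
t=snap('top','5');s=snap('side','5')
go(.52,-.12,.16,-85)
cv2.imwrite('pics/c6.png',hcat(crop(t,340,190,440,310,5),crop(s,335,165,395,250,5)))"
```

```text
tcp [ 0.6258 -0.2106  0.1066] yaw -98.32 -> dp [-0.1179 -0.0744 -0.0533] spin -13.32 t 12.85 gap 0.143 F [ 0.3 -0.  -6.2] M [ 0.01 -0.16 -0.01]
```

View pics/c6.png

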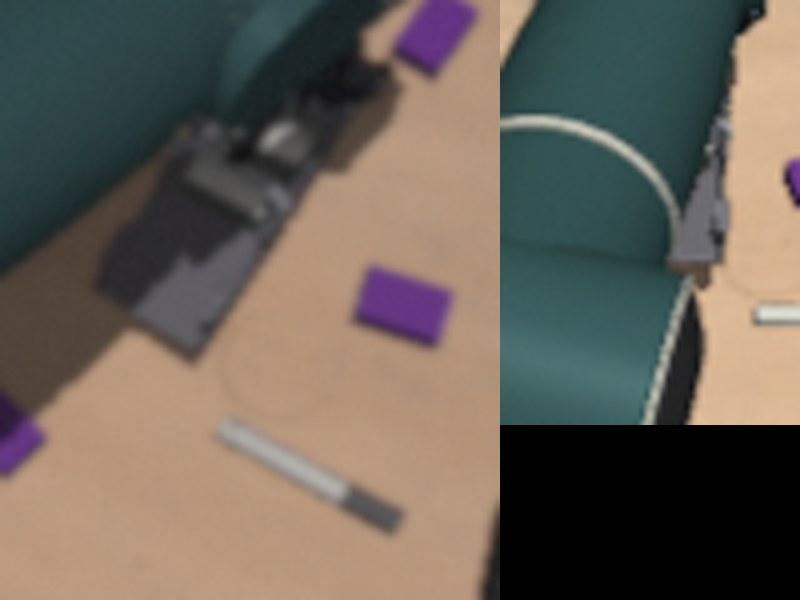

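The scoop is up with its contents in it. Its right spout corner is at (195,360) in the top crop and (720,264) in the side crop. Triangulating that corner gives the droop.

```bash
python3 - <<'E'
from h import *
t=load('top4');s=load('side4')
f=lambda x,y:(340+(x+.5)/5-.5,190+(y+.5)/5-.5)
g=lambda x,y:(335+(x-500+.5)/5-.5,165+(y+.5)/5-.5)
print(tri(t,f(195,380),s,g(717,297)))
print(tri(t,f(195,360),s,g(721,264)))
E
```

```text
(array([ 0.4578011 , -0.22769645,  0.00242192]), np.float64(0.0038111922081541906))
(array([ 0.44753129, -0.22464837,  0.06882557]), np.float64(0.0008016637463781456))
```

```bash
python3 - <<'E'
from h import *
t=load('top0')
for n,p in {"blue":(288,130),"blueR":(305,140),"red":(220,143),"green":(336,105)}.items(): print(n,plane(t,*p,.02).round(3))
go(.52,-.12,.16,-85)
# scoop grip centre offset check: bar axis lateral (tool y) fine
E
```

```text
blue [0.817 0.304 0.02 ]
blueR [0.802 0.223 0.02 ]
red [0.652 0.512 0.02 ]
green [1.007 0.186 0.02 ]
tcp [ 0.6258 -0.2106  0.1066] yaw -98.32 -> dp [-0.1179 -0.0744 -0.0533] spin -13.32 t 12.85 gap 0.143 F [ 0.3 -0.  -6.2] M [ 0.01 -0.16 -0.01]
```

jog_arm --pt "-0.015 -0.01 -0.02" --pt "-0.04 -0.025 -0.04" --pt "-0.07 -0.045 -0.053" --pt "-0.1 -0.065 -0.053" --pt "-0.118 -0.074 -0.053" --pt "-0.118 -0.074 -0.053" --spin '[-2,-5,-8,-11,-13,-13.3]' --gripper '[0.1,0.1,0.1,0.1,0.1,0.1]'

```text
t: 13.6
tcp_pos: [0.5194, -0.1198, 0.1603]
orientation: [0.999, 0.044, 0.0, 0.0]
force: [1.4, -0.1, -6.3]
finger_gap: 0.142
```

```bash
python3 -c "
from h import *
go(.53,.12,.16,-72)
"
```

```text
tcp [ 0.5194 -0.1198  0.1603] yaw -84.96 -> dp [ 0.0317 -0.2379  0.0003] spin -12.96 t 13.6 gap 0.142 F [ 1.4 -0.1 -6.3] M [ 0.01 -0.2  -0.05]
```

A blue object stands about where the rear of the scoop would sit (0.81, 0.28). So I will pour from the robot's side instead, with the spout pointing away, and turn the scoop round on a short radius clear of the tall speaker.

jog_arm --pt "-0.015 0.004 0" --pt "-0.03 0.009 0" --pt "-0.045 0.014 0" --pt "-0.06 0.018 0" --pt "-0.075 0.022 0" --pt "-0.09 0.027 0" --pt "-0.103 0.031 0" --pt "-0.103 0.031 0" --spin '[-8,-18,-28,-38,-48,-58,-68,-78]' --gripper '[0.1,0.1,0.1,0.1,0.1,0.1,0.1,0.1]'

```text
t: 14.6
tcp_pos: [0.4199, -0.1609, 0.1602]
orientation: [0.748, 0.664, -0.0, -0.0]
force: [-0.2, 0.1, -4.9]
finger_gap: 0.142
```

jog_arm --pt "0 0 0" --pt "0 0 0" --pt "0 0 0" --pt "0 0 0" --pt "0 0 0" --pt "0 0 0" --pt "0 0 0" --pt "0 0 0" --spin '[-10,-20,-30,-40,-50,-60,-70,-78]' --gripper '[0.1,0.1,0.1,0.1,0.1,0.1,0.1,0.1]'

```text
t: 15.6
tcp_pos: [0.4204, -0.1606, 0.16]
orientation: [0.163, 0.987, 0.0, -0.0]
force: [0.1, 0.0, -6.1]
finger_gap: 0.145
```

```bash
python3 -c "
from h import *
go(.40,.06,.16,92)
print(get_state()['joint_pos'].round(2))
"
```

```text
tcp [ 0.4204 -0.1606  0.16  ] yaw 71.24 -> dp [9.020e-02 2.024e-01 1.000e-04] spin -20.76 t 15.6 gap 0.145 F [ 0.1  0.  -6.1] M [ 0.14  0.11 -0.03]
[-0.42 -0.37  2.   -0.    1.51 -1.66]
```

jog_arm --pt "0.01 0.025 0" --pt "0.025 0.06 0" --pt "0.04 0.095 0" --pt "0.055 0.13 0" --pt "0.075 0.165 0" --pt "0.09 0.195 0" --pt "0.09 0.202 0" --pt "0.09 0.202 0" --spin '[-2,-5,-8,-11,-14,-17,-20,-20.8]' --gripper '[0.1,0.1,0.1,0.1,0.1,0.1,0.1,0.1]'

```text
t: 16.6
tcp_pos: [0.4012, 0.06, 0.1602]
orientation: [-0.016, 1.0, -0.0, -0.0]
force: [-0.0, -0.4, -4.9]
finger_gap: 0.147
```

```bash
python3 -c "
from h import *
c=np.array([.579,.2055]);u=np.array([np.cos(np.radians(19.4)),np.sin(np.radians(19.4))])
p=c-u*.223;print(p)
go(p[0],p[1],.08,109.4)
"
```

```text
[0.36866135 0.13142807]
tcp [0.4012 0.06   0.1602] yaw 91.86 -> dp [0.0302 0.0725 0.0802] spin -17.54 t 16.6 gap 0.147 F [-0.  -0.4 -4.9] M [-0.06  0.25 -0.  ]
```

jog_arm --pt "0.008 0.018 0" --pt "0.016 0.036 0" --pt "0.024 0.055 0" --pt "0.03 0.0725 0.02" --pt "0.03 0.0725 0.05" --pt "0.03 0.0725 0.075" --pt "0.03 0.0725 0.08" --pt "0.03 0.0725 0.08" --spin '[-3,-6,-9,-12,-15,-17.5,-17.5,-17.5]' --gripper '[0.1,0.1,0.1,0.1,0.1,0.1,0.1,0.1]'

```text
t: 17.6
tcp_pos: [0.3691, 0.1311, 0.0808]
orientation: [-0.166, 0.986, -0.0, 0.0]
force: [0.6, 1.1, -5.4]
finger_gap: 0.145
```

```bash
python3 -c "
from h import *
t=snap('top','6');s=snap('side','6')
go(.3687,.1314,.072,109.4)
print(get_state()['joint_pos'].round(2))
cv2.imwrite('pics/c7.png',hcat(crop(t,240,140,330,260,4.5),crop(s,235,160,320,260,4.5)))"
```

```text
tcp [0.3693 0.1314 0.0815] yaw 109.21 -> dp [0.0006 0.0002 0.0095] spin -0.19 t 17.7 gap 0.14 F [-0.4  0.1 -4.5] M [-0.02  0.12  0.01]
[ 0.28 -0.47  2.2  -0.    1.42 -1.63]
```

View pics/c7.png

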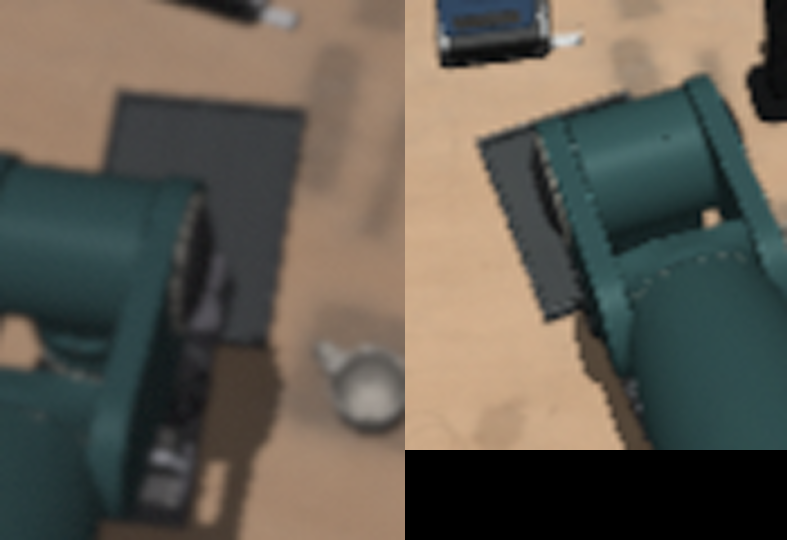

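The scoop is over the tray, level, with its spout at about (225,290) just inside the near rim (250,340). Lowering, then easing the grip to let it pivot in the fingers.

jog_arm --pt "0 0 0.005" --pt "0 0 0.009" --pt "0 0 0.009" --spin '[0,0,0]' --gripper '[0.1,0.1,0.1]'

```text
t: 18.08
tcp_pos: [0.3684, 0.1315, 0.071]
orientation: [-0.167, 0.986, -0.0, -0.0]
force: [0.7, -0.3, -6.1]
finger_gap: 0.143
```

jog_arm --pt "0 0 0" --pt "0 0 0" --pt "0 0 0" --pt "0 0 0" --spin '[0,0,0,0]' --gripper '[0.1,0.1,0.1,0.1]' --squeeze 20

```text
t: 18.58
tcp_pos: [0.3687, 0.1316, 0.0714]
orientation: [-0.167, 0.986, -0.0, 0.0]
force: [0.1, -0.1, -6.0]
finger_gap: 0.142
```

```bash
python3 -c "
from h import *
go(.3687,.1314,.072,109.4)
for i in range(3): print(get_state()['moment'].round(3),get_state()['force'].round(2))
"
```

```text
tcp [0.3687 0.1316 0.0714] yaw 109.28 -> dp [ 0.     -0.0002 -0.0006] spin -0.12 t 18.575 gap 0.142 F [ 0.1 -0.1 -6. ] M [-0.06  0.1   0.03]
[-0.059  0.101  0.029] [ 0.13 -0.08 -6.01]
[-0.059  0.101  0.029] [ 0.13 -0.08 -6.01]
[-0.059  0.101  0.029] [ 0.13 -0.08 -6.01]
```

jog_arm --pt "0 0 0" --pt "0 0 0" --pt "0 0 0" --spin '[0,0,0]' --gripper '[0.13,0.13,0.13]' --squeeze 20

```text
t: 18.95
tcp_pos: [0.3686, 0.1316, 0.0713]
orientation: [-0.168, 0.986, -0.0, 0.0]
force: [-0.4, -0.9, -5.9]
finger_gap: 0.141
```

```bash
python3 -c "
from h import *
go(.3687,.1314,.072,109.4)"
```

```text
tcp [0.3686 0.1316 0.0713] yaw 109.29 -> dp [ 0.     -0.0002 -0.0007] spin -0.11 t 18.95 gap 0.141 F [-0.4 -0.9 -5.9] M [-0.09  0.15 -0.01]
```

jog_arm --pt "0 0 0" --pt "0 0 0" --pt "0 0 0" --spin '[0,0,0]' --gripper '[0.138,0.138,0.138]' --squeeze 20

```text
t: 19.32
tcp_pos: [0.3687, 0.1316, 0.0713]
orientation: [-0.167, 0.986, -0.0, 0.0]
force: [0.2, 0.4, -5.7]
finger_gap: 0.14
```

```bash
python3 -c "
from h import *
go(.3687,.1314,.072,109.4)"
```

```text
tcp [0.3687 0.1316 0.0713] yaw 109.28 -> dp [ 0.     -0.0002 -0.0007] spin -0.12 t 19.325 gap 0.14 F [ 0.2  0.4 -5.7] M [-0.04  0.22  0.08]
```

jog_arm --pt "0 0 0" --pt "0 0 0" --spin '[0,0]' --gripper '[0.144,0.144]' --squeeze 20

```text
t: 19.58
tcp_pos: [0.3686, 0.1316, 0.0713]
orientation: [-0.167, 0.986, -0.0, 0.0]
force: [-0.3, -1.1, -6.4]
finger_gap: 0.148
```

```bash
python3 -c "
from h import *
go(.3687,.1314,.072,109.4)"
```

```text
tcp [0.3686 0.1316 0.0713] yaw 109.28 -> dp [ 0.     -0.0002 -0.0007] spin -0.12 t 19.575 gap 0.148 F [-0.3 -1.1 -6.4] M [-0.04  0.22 -0.  ]
```

jog_arm --pt "0 0 0" --pt "0 0 0" --spin '[0,0]' --gripper '[0.15,0.15]' --squeeze 20

```text
t: 19.82
tcp_pos: [0.3686, 0.1316, 0.0713]
orientation: [-0.167, 0.986, -0.0, -0.0]
force: [-0.5, 0.1, -6.2]
finger_gap: 0.154
```

```bash
python3 -c "
from h import *
go(.3687,.1314,.072,109.4)"
```

```text
tcp [0.3686 0.1316 0.0713] yaw 109.28 -> dp [-0.     -0.0002 -0.0007] spin -0.12 t 19.825 gap 0.154 F [-0.5  0.1 -6.2] M [-0.02  0.13  0.05]
```

jog_arm --pt "0 0 0" --pt "0 0 0" --spin '[0,0]' --gripper '[0.155,0.155]' --squeeze 20

```text
t: 20.08
tcp_pos: [0.3687, 0.1316, 0.0713]
orientation: [-0.167, 0.986, 0.0, 0.0]
force: [0.5, -0.6, -6.2]
finger_gap: 0.16
```

```bash
python3 -c "
from h import *
go(.3687,.1314,.072,109.4)"
```

```text
tcp [0.3687 0.1316 0.0713] yaw 109.28 -> dp [ 0.     -0.0002 -0.0007] spin -0.12 t 20.075 gap 0.16 F [ 0.5 -0.6 -6.2] M [-0.06  0.16  0.05]
```

jog_arm --pt "0 0 0" --pt "0 0 0" --spin '[0,0]' --gripper '[0.158,0.158]' --squeeze 20

```text
t: 20.32
tcp_pos: [0.3686, 0.1316, 0.0713]
orientation: [-0.168, 0.986, -0.0, 0.0]
force: [0.2, -0.7, -4.9]
finger_gap: 0.159
```

```bash
python3 -c "
from h import *
go(.3687,.1314,.072,109.4)"
```

```text
tcp [0.3686 0.1316 0.0713] yaw 109.29 -> dp [ 0.     -0.0002 -0.0007] spin -0.11 t 20.325 gap 0.159 F [ 0.2 -0.7 -4.9] M [-0.06  0.16 -0.03]
```

jog_arm --pt "0 0 0" --pt "0 0 0" --spin '[0,0]' --gripper '[0.162,0.162]' --squeeze 20

```text
t: 20.58
tcp_pos: [0.3687, 0.1316, 0.0714]
orientation: [-0.167, 0.986, 0.0, 0.0]
force: [-0.5, 0.3, -4.4]
finger_gap: 0.161
```

```bash
python3 -c "
from h import *
go(.3687,.1314,.072,109.4)"
```

```text
tcp [0.3687 0.1316 0.0714] yaw 109.28 -> dp [ 0.0001 -0.0002 -0.0006] spin -0.12 t 20.575 gap 0.161 F [-0.5  0.3 -4.4] M [ 0.04 -0.02  0.03]
```

jog_arm --pt "0 0 0" --pt "0 0 0" --spin '[0,0]' --gripper '[0.165,0.165]' --squeeze 20

```text
t: 20.82
tcp_pos: [0.3689, 0.1317, 0.0717]
orientation: [-0.167, 0.986, 0.0, 0.0]
force: [-0.1, 0.2, -0.6]
finger_gap: 0.163
```

```bash
python3 -c "
from h import *
go(.3687,.1314,.072,109.4)"
```

```text
tcp [0.3689 0.1317 0.0717] yaw 109.28 -> dp [ 0.0003 -0.0002 -0.0003] spin -0.12 t 20.825 gap 0.163 F [-0.1  0.2 -0.6] M [-0.01 -0.01  0.09]
```

```bash
python3 -c "
from h import *
t0=load('top6');t=snap('top','7');s=snap('side','7')
a=crop(t0,255,190,300,260,7);b=crop(t,255,190,300,260,7)
cv2.imwrite('pics/c8.png',hcat(a,b))"
```

```text
(no output)
```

View pics/c8.png

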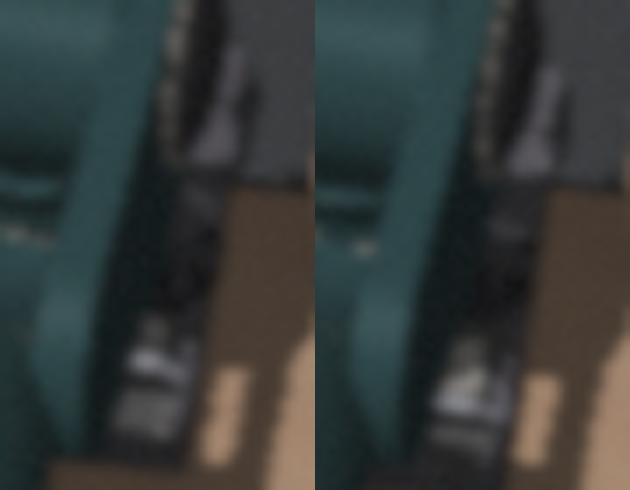

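The scoop slipped down about 10–20 mm in the loosened jaws and now rests on the near rim and the desk, still loaded. The useful finding: near opening 0.160 it pivots under gravity but still carries its weight. Regripping lower.

jog_arm --pt "0 0 0" --pt "0 0 0.004" --pt "0 0 0.01" --pt "0 0 0.017" --pt "0 0 0.017" --pt "0 0 0.017" --pt "0 0 0.017" --pt "0 0 0.017" --spin '[0,0,0,0,0,0,0,0]' --gripper '[0.22,0.25,0.25,0.25,0.2,0.1,0.1,0.1]' --squeeze 100

```text
t: 21.92
tcp_pos: [0.3685, 0.1315, 0.0541]
orientation: [-0.167, 0.986, -0.0, -0.0]
force: [-0.6, -0.7, -4.1]
finger_gap: 0.142
```

```bash
python3 -c "
from h import *
go(.3687,.1314,.08,109.4)"
```

```text
tcp [0.3685 0.1315 0.0541] yaw 109.28 -> dp [-0.0002 -0.0002 -0.0259] spin -0.12 t 21.925 gap 0.142 F [-0.6 -0.7 -4.1] M [-0.03  0.17  0.03]
```

jog_arm --pt "0 0 -0.008" --pt "0 0 -0.018" --pt "0 0 -0.028" --pt "0 0 -0.028" --pt "0 0 -0.028" --pt "0 0 -0.028" --pt "0 0 -0.028" --pt "0 0 -0.028" --spin '[0,0,0,0,0,0,0,0]' --gripper '[0.1,0.1,0.1,0.13,0.145,0.15,0.154,0.156]'

```text
t: 22.92
tcp_pos: [0.3686, 0.1316, 0.0822]
orientation: [-0.167, 0.986, -0.0, -0.0]
force: [-0.8, 0.3, -5.6]
finger_gap: 0.161
```

```bash
python3 -c "
from h import *
go(.3687,.1314,.08,109.4)"
```

```text
tcp [0.3686 0.1316 0.0822] yaw 109.28 -> dp [-0.     -0.0002  0.0022] spin -0.12 t 22.925 gap 0.161 F [-0.8  0.3 -5.6] M [-0.07  0.17  0.  ]
```

jog_arm --pt "0 0 0" --pt "0 0 0" --spin '[0,0]' --gripper '[0.158,0.158]'

```text
t: 23.18
tcp_pos: [0.3686, 0.1316, 0.0823]
orientation: [-0.167, 0.986, -0.0, -0.0]
force: [0.7, -0.2, -5.0]
finger_gap: 0.159
```

```bash
python3 -c "
from h import *
go(.3687,.1314,.08,109.4)"
```

```text
tcp [0.3686 0.1316 0.0823] yaw 109.28 -> dp [-0.     -0.0002  0.0023] spin -0.12 t 23.175 gap 0.159 F [ 0.7 -0.2 -5. ] M [-0.    0.2   0.02]
```

jog_arm --pt "0 0 0" --pt "0 0 0" --spin '[0,0]' --gripper '[0.16,0.16]'

```text
t: 23.42
tcp_pos: [0.3686, 0.1316, 0.0823]
orientation: [-0.167, 0.986, -0.0, 0.0]
force: [-0.4, 0.5, -6.4]
finger_gap: 0.158
```

```bash
python3 -c "
from h import *
go(.3687,.1314,.08,109.4)"
```

```text
tcp [0.3686 0.1316 0.0823] yaw 109.28 -> dp [-0.     -0.0002  0.0023] spin -0.12 t 23.425 gap 0.158 F [-0.4  0.5 -6.4] M [-0.06  0.2   0.05]
```

jog_arm --pt "0 0 0" --pt "0 0 0" --spin '[0,0]' --gripper '[0.161,0.1615]'

```text
t: 23.68
tcp_pos: [0.3687, 0.1316, 0.0823]
orientation: [-0.167, 0.986, -0.0, 0.0]
force: [0.7, -1.0, -5.0]
finger_gap: 0.157
```

```bash
python3 -c "
from h import *
go(.3687,.1314,.08,109.4)"
```

```text
tcp [0.3687 0.1316 0.0823] yaw 109.28 -> dp [ 0.     -0.0002  0.0023] spin -0.12 t 23.675 gap 0.157 F [ 0.7 -1.  -5. ] M [ 0.   -0.04  0.01]
```

jog_arm --pt "0 0 0" --pt "0 0 0" --spin '[0,0]' --gripper '[0.162,0.1622]'

```text
t: 23.92
tcp_pos: [0.3687, 0.1316, 0.0823]
orientation: [-0.167, 0.986, 0.0, 0.0]
force: [-0.0, -0.1, -6.1]
finger_gap: 0.164
```

```bash
python3 -c "
from h import *
t=snap('top','8')
go(.3687,.1314,.08,109.4)"
```

```text
tcp [0.3687 0.1316 0.0823] yaw 109.28 -> dp [ 0.     -0.0002  0.0023] spin -0.12 t 23.975 gap 0.161 F [-0.1  0.5 -5. ] M [ 0.02 -0.01 -0.04]
```

The moment fell to zero with the weight still carried, so it pivots at opening ≈0.1615. Following the arc about the spout, up and forward.

jog_arm --pt "-0.003 0 -0.004" --pt "-0.007 0 -0.009" --pt "-0.011 0 -0.014" --pt "-0.015 0 -0.019" --pt "-0.019 0 -0.024" --pt "-0.023 0 -0.029" --pt "-0.025 0 -0.033" --pt "-0.025 0 -0.033" --spin '[0,0,0,0,0,0,0,0]' --gripper '[0.1615,0.1615,0.1615,0.1615,0.1615,0.1615,0.1615,0.1]'

```text
t: 24.98
tcp_pos: [0.3924, 0.1399, 0.1156]
orientation: [-0.167, 0.986, 0.0, 0.0]
force: [-1.2, -0.5, -5.3]
finger_gap: 0.137
```

```bash
python3 -c "
from h import *
t=snap('top','9');s=snap('side','9')
go(.3687,.1314,.08,109.4)
cv2.imwrite('pics/c9.png',hcat(crop(t,250,180,310,260,6.5),crop(s,265,190,320,280,6.5)))"
```

```text
tcp [0.3922 0.1398 0.1152] yaw 109.28 -> dp [ 0.0249 -0.0002  0.0352] spin -0.12 t 25.075 gap 0.137 F [-0.4 -0.1 -5.1] M [ 0.07 -0.07 -0.04]
```

View pics/c9.png

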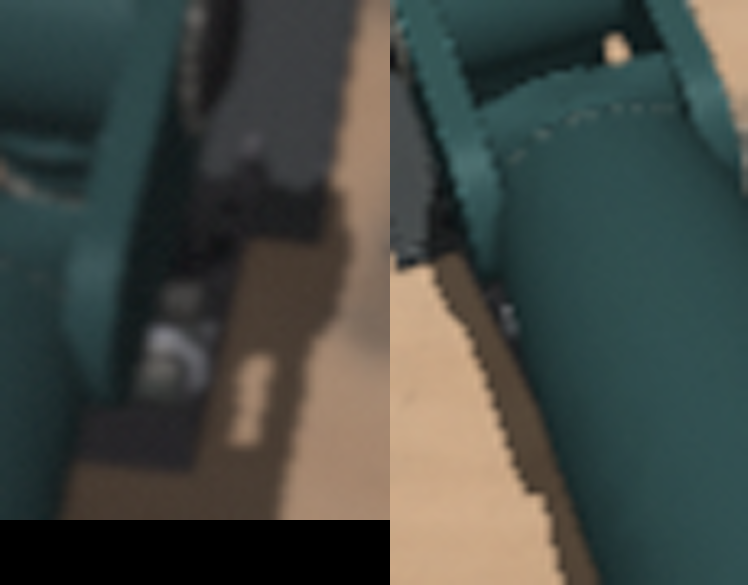

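The scoop is tilted nose-down in the tray. The outer face of its back wall now shows, with the bottom right corner near (190,468). Working out the tilt from that corner and the grip point.

```bash
cat >> h.py <<'E'
def scoop_pt(P,th,tcp,head,gx=58,dz=.018):
    """world position of a scoop point (mm) when pivoted nose-down by th about bar point gx held dz above the TCP"""
    r=np.radians(th);dx=(P[0]-gx)/1e3;dzz=(P[2]-66)/1e3;h=np.radians(head)
    a=dx*np.cos(r)-dzz*np.sin(r);b=dx*np.sin(r)+dzz*np.cos(r)
    return np.array([tcp[0]+a*np.cos(h)-P[1]/1e3*np.sin(h),tcp[1]+a*np.sin(h)+P[1]/1e3*np.cos(h),tcp[2]+dz+b])
E
python3 - <<'E'
from h import *
t=load('top9');tcp=[.3922,.1398,.1152]
for th in (0,10,20,25,30,35):
    q=[(np.array(proj(t,scoop_pt(P,th,tcp,199.3)))-[250,180])*6.5 for P in ((110,42,0),(110,42,42),(110,-42,0))]
    print(th,np.round(q).astype(int).tolist(),"spout",scoop_pt((-110,0,0),th,tcp,199.3).round(3))
E
```

```text
0 [[206, 438], [198, 406], [43, 422]] spout [0.551 0.195 0.067]
10 [[201, 450], [196, 405], [37, 434]] spout [0.538 0.191 0.039]
20 [[196, 458], [193, 401], [30, 441]] spout [0.52  0.185 0.014]
25 [[194, 460], [192, 397], [27, 443]] spout [0.51  0.181 0.002]
30 [[192, 460], [191, 393], [24, 444]] spout [ 0.498  0.177 -0.008]
35 [[190, 460], [191, 387], [22, 443]] spout [ 0.486  0.173 -0.017]
```

Tilt is about 20–24°, with the spout on the tray floor and the load still inside. Holding that tilt with a firm grip and moving forward, so the far rim can serve as a stop for turning it further.

jog_arm --pt "0 0 -0.005" --pt "-0.02 0 -0.005" --pt "-0.045 0 -0.005" --pt "-0.075 0 -0.005" --pt "-0.105 0 -0.005" --pt "-0.13 0 -0.005" --pt "-0.145 0 -0.005" --pt "-0.15 0 -0.005" --spin '[0,0,0,0,0,0,0,0]' --gripper '[0.1,0.1,0.1,0.1,0.1,0.1,0.1,0.1]' --squeeze 100

```text
t: 26.08
tcp_pos: [0.534, 0.1895, 0.1201]
orientation: [-0.168, 0.986, -0.0, -0.0]
force: [-0.5, 0.2, -5.9]
finger_gap: 0.138
```

jog_arm --pt "0 0 0.003" --pt "-0.005 0 0.003" --pt "-0.01 0 0.003" --pt "-0.015 0 0.003" --spin '[0,0,0,0]' --gripper '[0.1,0.1,0.1,0.1]'

```text
t: 26.58
tcp_pos: [0.5483, 0.1944, 0.1175]
orientation: [-0.167, 0.986, 0.0, 0.0]
force: [-0.1, 0.6, -5.5]
finger_gap: 0.136
```

```bash
python3 - <<'E'
from h import *
go(.3687,.1314,.08,109.4)
tcp=get_state()["tcp_pos"]
for th in (20,24):
    p=scoop_pt((-110,0,0),th,tcp,199.3);d=p[:2]-[.579,.2055];print(th,p.round(3),"u",d@[.943,.332],"v",d@[-.332,.943])
E
```

```text
tcp [0.5483 0.1944 0.1175] yaw 109.28 -> dp [ 0.1903 -0.0002  0.0374] spin -0.12 t 26.575 gap 0.136 F [-0.1  0.6 -5.5] M [ 0.06 -0.03  0.  ]
20 [0.676 0.239 0.016] u 0.10259131320951145 v -0.0004523029861432243
24 [0.668 0.236 0.007] u 0.09392959612513913 v -0.00043786143256343765
```

jog_arm --pt "-0.003 0 0" --pt "-0.006 0 0" --pt "-0.009 0 0" --pt "-0.012 0 -0.003" --pt "-0.015 0 -0.007" --pt "-0.019 0 -0.012" --pt "-0.023 0 -0.017" --pt "-0.026 0 -0.019" --spin '[0,0,0,0,0,0,0,0]' --gripper '[0.14,0.155,0.16,0.1615,0.1615,0.1615,0.1615,0.1615]'

```text
t: 27.58
tcp_pos: [0.5729, 0.203, 0.1368]
orientation: [-0.167, 0.986, 0.0, 0.0]
force: [0.3, 0.6, -5.2]
finger_gap: 0.161
```

```bash
python3 - <<'E'
from h import *
go(.3687,.1314,.08,109.4)
E
```

```text
tcp [0.5729 0.203  0.1368] yaw 109.28 -> dp [ 2.165e-01 -2.000e-04  5.670e-02] spin -0.12 t 27.575 gap 0.161 F [ 0.3  0.6 -5.2] M [ 0.01  0.05 -0.05]
```

jog_arm --pt "-0.005 0 -0.004" --pt "-0.01 0 -0.008" --pt "-0.015 0 -0.011" --pt "-0.02 0 -0.014" --pt "-0.025 0 -0.017" --pt "-0.03 0 -0.02" --pt "-0.035 0 -0.022" --pt "-0.04 0 -0.024" --spin '[0,0,0,0,0,0,0,0]' --gripper '[0.161,0.161,0.161,0.161,0.161,0.161,0.161,0.161]'

```text
t: 28.58
tcp_pos: [0.6106, 0.2162, 0.1604]
orientation: [-0.167, 0.986, 0.0, -0.0]
force: [0.3, 0.3, -6.1]
finger_gap: 0.164
```

```bash
python3 - <<'E'
from h import *
go(.3687,.1314,.08,109.4)
t=snap('top','10');s=snap('side','10')
E
```

```text
tcp [0.6106 0.2162 0.1604] yaw 109.28 -> dp [ 2.563e-01 -2.000e-04  8.040e-02] spin -0.12 t 28.575 gap 0.164 F [ 0.3  0.3 -6.1] M [-0.03 -0.02  0.02]
```

```bash
python3 - <<'E'
from h import *
t=load('top10');s=load('side10');tcp=get_state()["tcp_pos"]
for n,c in(("top",t),("side",s)):
  for th in (22,30,38,45,52):
    print(n,th,[np.round(proj(c,scoop_pt(P,th,tcp,199.3)),1).tolist() for P in ((110,42,0),(110,-42,0),(110,42,42),(-110,42,4),(-110,-42,4))],"spout z",scoop_pt((-110,0,0),th,tcp,199.3)[2].round(3))
# desk-coloured vs dark/grey/teal classes near the rear corner (top view) : d desk, s shadowed desk, t teal, g grey/dark
im=t["img"].astype(int)
def cl(p):
    r,g,b=p
    if r-b>45: return 'd'
    if r-b>12: return 's'
    if g-r>18: return 't'
    return 'G' if r>90 else ('g' if r>55 else 'k')
for y in range(150,246,2): print(y,''.join(cl(im[y,x]) for x in range(255,325)))
E
```

```text
top 22 [[289.2, 181.9], [264.7, 179.7], [289.0, 171.9], [298.7, 144.9], [276.4, 143.0]] spout z 0.054
top 30 [[288.7, 181.6], [264.0, 179.4], [288.8, 170.7], [298.3, 151.5], [276.1, 149.6]] spout z 0.037
top 38 [[288.3, 180.9], [263.4, 178.7], [288.7, 169.1], [297.8, 158.2], [275.7, 156.3]] spout z 0.023
top 45 [[288.0, 179.8], [263.0, 177.6], [288.6, 167.5], [297.3, 164.0], [275.2, 162.1]] spout z 0.013
top 52 [[287.7, 178.4], [262.6, 176.2], [288.6, 165.7], [296.7, 169.7], [274.5, 167.8]] spout z 0.005
side 22 [[285.2, 191.8], [265.8, 198.6], [283.1, 183.3], [270.9, 167.9], [253.1, 173.8]] spout z 0.054
side 30 [[285.4, 191.3], [265.9, 198.0], [282.9, 182.1], [272.7, 173.2], [254.9, 179.1]] spout z 0.037
side 38 [[285.5, 190.3], [265.8, 197.1], [282.6, 180.7], [274.5, 178.4], [256.8, 184.4]] spout z 0.023
side 45 [[285.5, 189.2], [265.7, 196.0], [282.3, 179.3], [276.1, 182.9], [258.4, 188.9]] spout z 0.013
side 52 [[285.3, 187.8], [265.4, 194.6], [281.9, 177.9], [277.8, 187.3], [260.1, 193.4]] spout z 0.005
150 tttttttttttttttkkkkkkkkkkkkkkkkkkkkkkkkkksssssddddddddddsssssssddddddd

[... 2824 characters left out ...]
dddsssssssssssGGGGsssssss
228 kksssssssssssssssssssssssssssssssssssssssssddddsssssssssssssGGGsssssss
230 ksssssssssssssssssssssssssssssssssssssssssdddddsssssssssssssGGGsssssss
232 ksssssssssssssssssssssssssssssssssssssssssddddddsssssssssssssGGGGssssG
234 ssssssssssssssssssssssssssssssssssssssssssddddddddssssssssssssssgggggg
236 ssssssssssssssssssssssssssssssssssssssssssddddddddddddddssssssssssssss
238 sdsssssssssssssssssssssssssssssssssssssssdddddddddddddddddddddssssssss
240 dssssssssssssssssssssssssssssssssssssssssddddddddddddddddddddddddddddd
242 dssssssssssssssssssssssssssssssssssssssssddddddddddddddddddddddddddddd
244 ssssssssssssssssssssssssssssssssssssssssdddddddddddddddddddddddddddddd
```

```bash
python3 - <<'E'
from h import *
for n,(x0,x1,y0,y1) in {"top":(262,312,136,186),"side":(245,300,160,204)}.items():
    im=load(n+"10")["img"].astype(int);print(n,x0)
    for y in range(y0,y1,1):
        print(y,''.join('T' if p[1]-p[0]>14 else ('.' if p[0]-p[2]>25 else "0123456789ABCDEF"[min(15,int(p.mean())//9)]) for p in im[y,x0:x1]))
E
```

```text
top 262
136 TTTTTTTTTTTTTTTTTTTTT33333455666778ADDC...........
137 TTTTTTTTTTTTTTTTTTTT433333355667789BDDB...........
138 TTTTTTTTTTTTTTTTTTTT43223334566778ACDCB...........
139 TTTTTTTTTTTTTTTTTTTT43333333445678ACCB............
140 TTTTTTTTTTTTTTTTTTTT422332333334579AAB............
141 TTTTTTTTTTTTTTTTTTTT3332333333334578ADF...........
142 TTTTTTTTTTTTTTTTTTTT3333333333333458CFFFFF........
143 TTTTTTTTTTTTTTTTTTT43232333333333359EFFFFFFF......
144 TTTTTTTTTTTTTTTTTTT43333466543333459DFFFFFFF......
145 TTTTTTTTTTTTTTTTTTT43324688643333469..FFFFFE......
146 TTTTTTTTTTTTTTTTTTT43333577543223569..............
147 TTTTTTTTTTT4TTTTTTT33233455433223569..............
148 TTTTTTTTTTTT4TTTTTT33233333233223459..............
149 TTTTTTTTTTTTT4TTTTT3322322222222346...............
150 TTTTTTTTTTTT444TTTT3332222322234446...............
151 TTTTTTTTTTT44444TTT3332222222345557...............
152 TTTTTTTTTTTT444TTT43332223223456557...............
153 TTTTTTTTTTTT4434T443332222233456556...8...........
154 TTTTTTTTTT4T4333T433323333334456556777778.8888778.
155 TTTTTTTTT5T44333333322333444445554667777777
[... 3606 characters left out ...]
333344TTTTTTTTTTTTTTTTTTTTTTTTTTTTTTTTTT
193 .......888863333333444TTTTTTTTTTTTTTTTTTTTTTTTTTTTTTTTT
194 .......888863333333334TTTTTTTTTTTTTTTTTTTTTTTTTTTTTTTTT
195 .......C88887633333344TTTTTTTTTTTTTTTTTTTTTTTTTTTTTTTTT
196 ........788988633333444TTTTTTTTTTTTTTTTTTTTTTTTTTTTTTTT
197 ........788888633333444TTTTTTTTTTTTTTTTTTTTTTTTTTTTTTTT
198 .........88888633333344TTTTTTTTTTTTTTTTTTTTTTTTTTTTTTTT
199 .........888998633333444TTTTTTTTTTTTTTTTTTTTTTTTTTTTTTT
200 .........988999633333444TTTTTTTTTTTTTTTTTTTTTTTTTTTTTTT
201 ..........779998633333333TTTTTTTTTTTTTTTTTTTTTTTTTTTFFF
202 ..........989998633333333TTTTTTTTTTTTTTTTTTTTTTTTTFFFFF
203 ...........879996333333333TTTTTTTTTTTTTTTTTTTTTTFFFFFFD
```

The tilt is still about 23° (balanced, with no contact), so the spout rode up over the far rim. The load and the tray are undisturbed. Going back down behind the rim, then pushing level until it touches.

jog_arm --pt "0.01 0 0" --pt "0.025 0 0.003" --pt "0.04 0 0.012" --pt "0.055 0 0.024" --pt "0.066 0 0.034" --pt "0.072 0 0.042" --pt "0.072 0 0.044" --pt "0.072 0 0.044" --spin '[0,0,0,0,0,0,0,0]' --gripper '[0.1,0.1,0.1,0.1,0.1,0.1,0.1,0.1]' --squeeze 100

```text
t: 29.68
tcp_pos: [0.5426, 0.1925, 0.1165]
orientation: [-0.167, 0.986, 0.0, 0.0]
force: [-0.8, -0.7, -5.8]
finger_gap: 0.141
```

```bash
python3 - <<'E'
from h import *
go(.5483,.1944,.1165,109.28)
E
```

```text
tcp [0.5426 0.1925 0.1165] yaw 109.28 -> dp [-0.006  -0.0001  0.    ] spin 0.0 t 29.675 gap 0.141 F [-0.8 -0.7 -5.8] M [-0.01  0.08  0.05]
```

jog_arm --pt "-0.004 0 0.0" --pt "-0.008 0 0.0" --pt "-0.011 0 0.0" --pt "-0.014 0 0.0" --spin '[0,0,0,0]' --gripper '[0.1,0.1,0.1,0.1]'

```text
t: 30.18
tcp_pos: [0.5558, 0.1971, 0.1162]
orientation: [-0.167, 0.986, -0.0, -0.0]
force: [0.5, -0.2, -6.0]
finger_gap: 0.138
```

jog_arm --pt "0 0 0.003" --pt "-0.003 0 0.003" --pt "-0.006 0 0.003" --pt "-0.009 0 0.003" --spin '[0,0,0,0]' --gripper '[0.1,0.1,0.1,0.1]'

```text
t: 30.68
tcp_pos: [0.5639, 0.2, 0.1137]
orientation: [-0.167, 0.986, 0.0, -0.0]
force: [-8.1, -3.0, 4.9]
finger_gap: 0.137
```

```bash
python3 - <<'E'
from h import *
go(.5483,.1944,.1165,109.28)
E
```

```text
tcp [0.5639 0.2    0.1137] yaw 109.28 -> dp [ 0.0166 -0.0001 -0.0028] spin -0.0 t 30.675 gap 0.137 F [-8.1 -3.   4.9] M [-0.24  1.16 -0.02]
```

Contact with the far rim (8.6 N) and the floor. Loosening and following the arc while keeping it pushed against the rim.

jog_arm --pt "0 0 -0.002" --pt "-0.002 0 -0.003" --pt "-0.005 0 -0.005" --pt "-0.009 0 -0.008" --pt "-0.014 0 -0.012" --pt "-0.019 0 -0.016" --pt "-0.024 0 -0.02" --pt "-0.029 0 -0.024" --spin '[0,0,0,0,0,0,0,0]' --gripper '[0.15,0.158,0.16,0.1605,0.1605,0.1605,0.1605,0.1605]'

```text
t: 31.68
tcp_pos: [0.5915, 0.2096, 0.1375]
orientation: [-0.167, 0.986, 0.0, -0.0]
force: [-2.7, -0.6, -2.8]
finger_gap: 0.159
```

```bash
cat > chk.py <<'E'
from h import *
import sys
k=sys.argv[1];t=snap('top',k);s=snap('side',k)
st=get_state();go(.5483,.1944,.1165,109.28);tcp=st["tcp_pos"]
for th in (22,30,38,45,52,60):
    a=proj(s,scoop_pt((-110,-42,4),th,tcp,199.3));b=proj(t,scoop_pt((110,42,0),th,tcp,199.3));p=scoop_pt((-110,0,0),th,tcp,199.3)
    print(th,"side L spout",np.round(a,1),"top R rear",np.round(b,1),"z",p[2].round(3),"u",((p[:2]-[.579,.2055])@[.943,.332]).round(3))
def asc(n,x0,x1,y0,y1,st=1):
    im=load(n+k)["img"].astype(int);print(n,x0)
    for y in range(y0,y1,st):
        print(y,''.join('T' if p[1]-p[0]>14 else ('.' if p[0]-p[2]>25 else "0123456789ABCDEF"[min(15,int(p.mean())//9)]) for p in im[y,x0:x1]))
asc("side",245,280,165,220,2);asc("top",262,312,150,222,2)
E
python3 chk.py 11
```

```text
tcp [0.5919 0.2097 0.1377] yaw 109.28 -> dp [ 0.0462 -0.      0.0212] spin 0.0 t 31.775 gap 0.163 F [-2.8 -0.2 -1.8] M [-0.05  0.48 -0.02]
22 side L spout [255.2 180.1] top R rear [288.9 190.3] z 0.032 u 0.145
30 side L spout [257.  185.4] top R rear [288.4 190.1] z 0.015 u 0.126
38 side L spout [258.8 190.6] top R rear [288.  189.4] z 0.0 u 0.105
45 side L spout [260.5 195.2] top R rear [287.7 188.4] z -0.01 u 0.086
52 side L spout [262.1 199.6] top R rear [287.4 187.1] z -0.017 u 0.065
60 side L spout [264.  204.5] top R rear [287.2 185.1] z -0.023 u 0.04
side 245
165 766666533TTTTTTTTTTTTTTTTTTTTTTTTTT
167 T666677643TTTTTTTTTTTTTTTTTTTTTTTTT
169 9999987753TTTTTTTTTTTTTTTTTTTTTTTTT
171 32221211123TTTTTTTTTTTTTTTTTTTTTTTT
173 32234332222TTTTTTTTTTTTTTTTTTTTTTTT
175 .........333TTTTTTTTTTTTTTTTTTTTTTT
177 .........8223333TTTTTTTTTTTTTTTTTTT
179 ..........6122223TTTTTTTTTTTTTTTTTT
181 ..............412TTTTTTTTTTTTTTTTTT
183 .............7..94TTTTTTTTTTTTTTTTT
185 ............7679865TTTTTTTTTTTTTTTT
187 ............7567743TTTTTTTTTTTTTTTT
189 .........B5433356533TTTTTTTTTTTTTTT
191 ...
[... 1880 characters left out ...]
3333333333333333333333333333347.........
198 T4433333333333333333333333333333333333348.........
200 4443333333333333333333333333333333333345..........
202 4433333333333333333333333333333333333348..........
204 T333333333333333333333333333333333333348..........
206 433333333333333333333333333333333333336...........
208 333333333333333333333333333333333333348...........
210 333333333333333333333333333333333333469...........
212 33333333333333333333333333333333333468............
214 34566666665555554444444433333333334579............
216 4567777777777777777666666666555555568...........DE
218 56777777777777777777777777777777777.............CE
220 5677777777777777777777777777777777..............CC
```

The grip at 0.1605 was still too stiff: it is at about 29° and the spout sits on the rim. Backing off behind the rim and repeating with the freer opening of 0.162.

jog_arm --pt "0 0 -0.004" --pt "0.01 0 -0.004" --pt "0.02 0 -0.004" --pt "0.03 0 0" --pt "0.036 0 0.006" --pt "0.036 0 0.01" --pt "0.03 0 0.01" --pt "0.027 0 0.01" --spin '[0,0,0,0,0,0,0,0]' --gripper '[0.1,0.1,0.1,0.1,0.1,0.1,0.1,0.1]' --squeeze 100

```text
t: 32.78
tcp_pos: [0.5661, 0.2006, 0.1303]
orientation: [-0.168, 0.986, 0.0, 0.001]
force: [-14.6, -5.4, 24.1]
finger_gap: 0.133
```

```bash
python3 - <<'E'
from h import *
go(.5483,.1944,.1165,109.28)
E
```

```text
tcp [0.5661 0.2006 0.1303] yaw 109.29 -> dp [ 0.0189 -0.      0.0138] spin 0.01 t 32.775 gap 0.133 F [-14.6  -5.4  24.1] M [-0.65  1.83 -0.03]
```

jog_arm --pt "-0.003 0 0.0" --pt "-0.006 0 0.0" --pt "-0.009 0 0.0" --spin '[0,0,0]' --gripper '[0.1,0.1,0.1]'

```text
t: 33.15
tcp_pos: [0.5745, 0.2036, 0.1303]
orientation: [-0.167, 0.986, 0.0, 0.001]
force: [-13.6, -4.0, 23.3]
finger_gap: 0.132
```

jog_arm --pt "0 0 -0.003" --pt "0 0 -0.003" --pt "-0.003 0 -0.004" --pt "-0.007 0 -0.007" --pt "-0.011 0 -0.01" --pt "-0.016 0 -0.013" --pt "-0.021 0 -0.016" --pt "-0.026 0 -0.019" --spin '[0,0,0,0,0,0,0,0]' --gripper '[0.1,0.15,0.16,0.162,0.162,0.162,0.162,0.162]'

```text
t: 34.15
tcp_pos: [0.5993, 0.2123, 0.1464]
orientation: [-0.167, 0.986, 0.0, -0.0]
force: [-0.6, 0.1, -3.8]
finger_gap: 0.161
```

```bash
sed -i 's/(22,30,38,45,52,60)/(25,30,35,40,45,50)/; s/^asc.*$/asc("side",245,275,175,210,1);asc("top",262,312,156,200,2)/' chk.py; python3 chk.py 12
```

```text
tcp [0.5995 0.2123 0.1465] yaw 109.29 -> dp [ 0.0543 -0.      0.03  ] spin 0.01 t 34.25 gap 0.163 F [-0.4 -0.2 -2.4] M [-0.04  0.1  -0.03]
25 side L spout [255.1 179.6] top R rear [288.8 187. ] z 0.034 u 0.146
30 side L spout [256.2 182.9] top R rear [288.6 186.8] z 0.023 u 0.134
35 side L spout [257.3 186.2] top R rear [288.3 186.4] z 0.014 u 0.121
40 side L spout [258.5 189.5] top R rear [288.  185.8] z 0.006 u 0.108
45 side L spout [259.7 192.7] top R rear [287.8 185. ] z -0.001 u 0.094
50 side L spout [260.8 195.9] top R rear [287.6 184.1] z -0.007 u 0.079
side 245
175 .........222322TTTTTTTTTTTTTTT
176 .........7222123TTTTTTTTTTTTTT
177 ...........41213TTTTTTTTTTTTTT
178 .............412TTTTTTTTTTTTTT
179 ..............623TTTTTTTTTTTTT
180 ................4TTTTTTTTTTTTT
181 ................5TTTTTTTTTTTTT
182 ................75TTTTTTTTTTTT
183 .............77885TTTTTTTTTTTT
184 ............756885TTTTTTTTTTTT
185 ............7578865TTTTTTTTTTT
186 .............678754TTTTTTTTTTT
187 ............7667754TTTTTTTTTTT
188 ..........6655466488TTTTTTTTTT
189 .........A4433454476TTTTTTTTTT
[... 1218 characters left out ...]
3456666665444579A964333333333333344579..
176 TTTTT44443334445554444455554433333333333333458....
178 TTTTT4444333444444444444444333333334444333347.....
180 TTTT4TT33334444444444444444333333456766433458.....
182 TTTTT443334444444454444444333333446676543347......
184 TTTTT44333444444444444444443333345677644346.......
186 TTTTTT3333444444444444444433333345677643348.......
188 T54443333333434444444444443333334567654335........
190 TT4443333333333333333333333333334456543347........
192 TT443333333333333333333333333333333333334.........
194 T4T43333333333333333333333333333333333335.........
196 44433333333333333333333333333333333333347.........
198 T4333333333333333333333333333333333333348.........
```

```bash
python3 - <<'E'
from h import *
for k,tcp in (("10",(.6106,.2162,.1604)),("11",(.5919,.2097,.1377)),("12",(.5995,.2123,.1465))):
    s=load('side'+k)
    for th in (20,25,30,35,40,45,50):
        print(k,th,[np.round(proj(s,scoop_pt(P,th,tcp,199.3)),1).tolist() for P in ((-110,-42,0),(-110,-42,16),(-103,-42,42),(-72,-42,42))])
E
```

```text
10 20 [[252.9, 173.2], [252.1, 170.3], [251.0, 166.1], [252.7, 169.4]]
10 25 [[254.1, 176.6], [253.1, 173.5], [251.9, 169.0], [253.5, 171.8]]
10 30 [[255.2, 179.9], [254.2, 176.7], [252.9, 172.0], [254.3, 174.2]]
10 35 [[256.4, 183.2], [255.3, 180.0], [253.9, 175.0], [255.1, 176.7]]
10 40 [[257.5, 186.5], [256.5, 183.2], [254.9, 178.0], [255.9, 179.2]]
10 45 [[258.7, 189.8], [257.6, 186.4], [255.9, 181.1], [256.8, 181.7]]
10 50 [[259.9, 193.0], [258.8, 189.6], [257.0, 184.1], [257.7, 184.2]]
11 20 [[255.0, 179.6], [254.2, 176.6], [253.1, 172.5], [254.8, 175.9]]
11 25 [[256.1, 182.9], [255.2, 179.8], [254.0, 175.4], [255.6, 178.3]]
11 30 [[257.2, 186.2], [256.3, 183.0], [255.0, 178.4], [256.4, 180.7]]
11 35 [[258.4, 189.5], [257.4, 186.3], [256.0, 181.4], [257.2, 183.2]]
11 40 [[259.6, 192.8], [258.5, 189.5], [257.0, 184.4], [258.0, 185.7]]
11 45 [[260.8, 196.0], [259.6, 192.7], [258.0, 187.4], [258.9, 188.2]]
11 50 [[262.0, 199.2], [260.8, 195.8], [259.1, 190.4], [259.8, 190.6]]
12 20 [[254.2, 177.1], [253.3, 174.1], [252.3, 170.0], [254.0, 173.3]]
12 25 [[255.3, 180.4], [254.4, 177.3], [253.2, 172.9], [254.7, 175.7]]
12 30 [[256.4, 183.7], [255.5, 180.5], [254.2, 175.9], [255.5, 178.2]]
12 35 [[257.6, 187.0], [256.6, 183.8], [255.1, 178.9], [256.4, 180.6]]
12 40 [[258.8, 190.3], [257.7, 187.0], [256.2, 181.9], [257.2, 183.1]]
12 45 [[260.0, 193.5], [258.8, 190.2], [257.2, 184.9], [258.1, 185.6]]
12 50 [[261.1, 196.7], [260.0, 193.4], [258.3, 187.9], [258.9, 188.1]]
```

The visible left feature was the lip post, not the spout corner. Read that way, the tilt is now about 41° with the spout in the rim/floor corner, which fits the forces. Continuing the arc to about 52°.

jog_arm --pt "-0.004 0 -0.002" --pt "-0.008 0 -0.004" --pt "-0.012 0 -0.006" --pt "-0.017 0 -0.008" --pt "-0.022 0 -0.01" --pt "-0.027 0 -0.012" --pt "-0.032 0 -0.014" --pt "-0.036 0 -0.015" --spin '[0,0,0,0,0,0,0,0]' --gripper '[0.162,0.162,0.162,0.162,0.162,0.162,0.162,0.162]'

```text
t: 35.25
tcp_pos: [0.6333, 0.2242, 0.1614]
orientation: [-0.167, 0.986, 0.0, 0.0]
force: [-1.8, -0.1, -4.5]
finger_gap: 0.164
```

```bash
sed -i 's/(25,30,35,40,45,50)/(35,40,45,50,55,60)/; s/(-110,-42,4),th/(-103,-42,42),th/' chk.py; python3 chk.py 13
```

```text
tcp [0.6333 0.2242 0.1613] yaw 109.28 -> dp [ 0.09   -0.      0.0448] spin 0.0 t 35.35 gap 0.16 F [-1.  -0.1 -3.1] M [-0.    0.06 -0.01]
35 side L spout [252.2 171. ] top R rear [289.5 175. ] z 0.029 u 0.157
40 side L spout [253.2 174. ] top R rear [289.2 174.3] z 0.021 u 0.144
45 side L spout [254.3 177. ] top R rear [289.  173.5] z 0.014 u 0.129
50 side L spout [255.3 180. ] top R rear [288.8 172.5] z 0.008 u 0.115
55 side L spout [256.4 183. ] top R rear [288.7 171.4] z 0.004 u 0.1
60 side L spout [257.5 185.9] top R rear [288.5 170. ] z 0.001 u 0.084
side 245
175 ..............6TTTTTTTTTTTTTTT
176 .............86TTTTTTTTTTTTTTT
177 .............865TTTTTTTTTTTTTT
178 ............8874TTTTTTTTTTTTTT
179 ............8896TTTTTTTTTTTTTT
180 ............88874TTTTTTTTTTTTT
181 ............89875TTTTTTTTTTTTT
182 ............78866TTTTTTTTTTTTT
183 ...........7666544TTTTTTTTTTTT
184 ............666644TTTTTTTTTTTT
185 ............765543TTTTTTTTTTTT
186 ............7654434TTTTTTTTTTT
187 ............7554434TTTTTTTTTTT
188 .........76654434444TTTTTTTTTT
189 .........97433344433TTTTTTTTTT
190 .
[... 1212 characters left out ...]
333444444445444443333333467776443469....
176 TTTTT4443333334334333343333333333346776543347.....
178 TTTTT4433333333333333333333333333346776433357.....
180 TTTTT433333333333333333333333333345677643346......
182 TTTT4433333333333333343333333333334555443358......
184 T4T4433333333333333333333343333333333333347.......
186 TTT4433333333333333333333333333333333333348.......
188 T4T443333333333333333333433333333333333346........
190 444433333333333333333333333333333333333348........
192 T4443333333433333333333333333333333333335.........
194 44333333333333333333333333333333333333347.........
196 44333444433333333333333333333333333333348.........
198 43334443333333343333333333333333333334569.........
```

Tilt is about 53° with the spout down in the tray. Locking that tilt and drawing the scoop slowly back so the load slides out onto the tray floor.

jog_arm --pt "0 0 0" --pt "0 0 -0.002" --pt "0.006 0 -0.003" --pt "0.014 0 -0.003" --pt "0.022 0 -0.003" --pt "0.03 0 -0.003" --pt "0.038 0 -0.003" --pt "0.046 0 -0.003" --spin '[0,0,0,0,0,0,0,0]' --gripper '[0.1,0.1,0.1,0.1,0.1,0.1,0.1,0.1]' --squeeze 100

```text
t: 36.35
tcp_pos: [0.589, 0.2087, 0.1644]
orientation: [-0.168, 0.986, 0.0, 0.0]
force: [-0.5, -0.2, -4.0]
finger_gap: 0.134
```

jog_arm --pt "0.008 0 0" --pt "0.016 0 0" --pt "0.024 0 0" --pt "0.032 0 0" --pt "0.04 0 0" --pt "0.048 0 0" --pt "0.056 0 0" --pt "0.064 0 0" --spin '[0,0,0,0,0,0,0,0]' --gripper '[0.1,0.1,0.1,0.1,0.1,0.1,0.1,0.1]'

```text
t: 37.35
tcp_pos: [0.5286, 0.1876, 0.1643]
orientation: [-0.167, 0.986, 0.0, 0.0]
force: [0.1, -0.8, -3.4]
finger_gap: 0.131
```

```bash
python3 - <<'E'
from h import *
go(.5483,.1944,.1165,109.28)
E
```

```text
tcp [0.5286 0.1876 0.1643] yaw 109.28 -> dp [-0.0208 -0.      0.0478] spin 0.0 t 37.35 gap 0.131 F [ 0.1 -0.8 -3.4] M [ 0.01 -0.14 -0.05]
```

The force is down to 3.4 N, the empty scoop's weight. Backing out and looking for the items in the tray.

jog_arm --pt "0.01 0 -0.005" --pt "0.025 0 -0.015" --pt "0.04 0 -0.03" --pt "0.06 0 -0.05" --pt "0.08 0 -0.06" --pt "0.1 0 -0.06" --pt "0.12 0 -0.06" --pt "0.12 0 -0.06" --spin '[0,0,0,0,0,0,0,0]' --gripper '[0.1,0.1,0.1,0.1,0.1,0.1,0.1,0.1]'

```text
t: 38.35
tcp_pos: [0.415, 0.1478, 0.225]
orientation: [-0.167, 0.986, 0.0, 0.001]
force: [-0.1, 0.2, -3.4]
finger_gap: 0.137
```

```bash
python3 - <<'E'
from h import *
go(.42,-.10,.25,20)
print(get_state()["joint_pos"].round(2))
t=snap('top','14');s=snap('side','14')
for c,n,b in((t,"top",(250,150,312,222)),(s,"side",(245,172,305,236))):
    im=c["img"][b[1]:b[3],b[0]:b[2]].astype(int)
    m=((im.min(2)>110)&(im[:,:,0]-im[:,:,2]<35)).astype(np.uint8)
    for k in cv2.findContours(m,0,2)[0]:
        if cv2.contourArea(k)>4:
            r=cv2.minAreaRect(k);p=np.array(r[0])+b[:2];w=plane(c,*p,.02);d=w[:2]-[.579,.2055]
            print(n,p.round(1),"px size",np.round(r[1],1),"world",w[:2].round(3),"uv",np.round([d@[.943,.332],d@[-.332,.943]],3))
cv2.imwrite("pics/c10.png",hcat(crop(t,240,140,320,250,5),crop(s,235,160,310,260,5)))
E
```

```text
tcp [0.415  0.1478 0.225 ] yaw 109.28 -> dp [ 0.077  -0.2356 -0.025 ] spin 89.28 t 38.35 gap 0.137 F [-0.1  0.2 -3.4] M [ 0.03 -0.13  0.04]
[ 0.28 -0.41  1.92 -0.    1.63 -1.62]
top [284.  175.5] px size [ 5. 10.] world [0.628 0.222] uv [ 0.051 -0.001]
top [287.5 164. ] px size [6. 9.] world [0.678 0.233] uv [ 0.102 -0.007]
side [263. 188.] px size [4.5 1.8] world [0.668 0.26 ] uv [0.102 0.022]
```

View pics/c10.png

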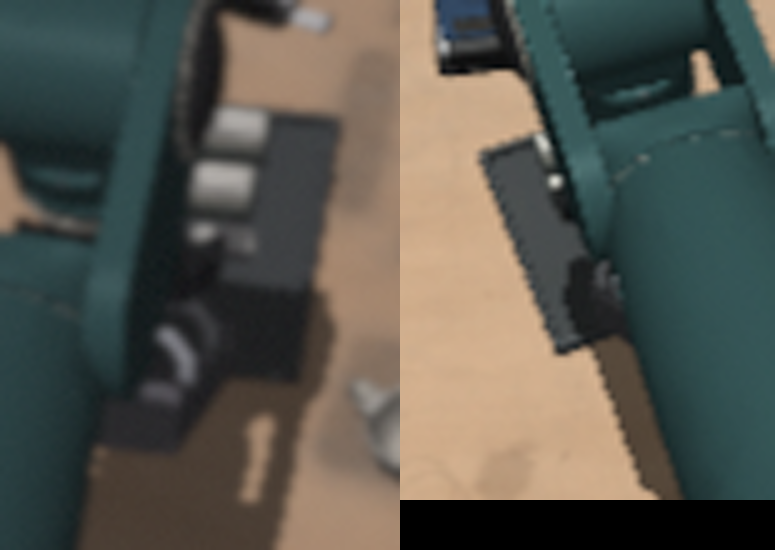

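The picture shows both staple boxes (240,130) and (222,185) and the eraser (235,238) in the tray, and the scoop is empty. Carrying the scoop back to its old free place, spout pointing away.

```bash
python3 - <<'E'
from h import *
go(.6225,-.2105,.26,81.7)
E
```

```text
tcp [0.4159 0.1481 0.2247] yaw 109.28 -> dp [-0.0767 -0.4067 -0.0352] spin 27.58 t 38.45 gap 0.136 F [ 0.7  0.5 -4. ] M [ 0.03 -0.09  0.01]
```

jog_arm --pt "0 -0.015 -0.03" --pt "0 -0.06 -0.035" --pt "-0.005 -0.11 -0.035" --pt "-0.015 -0.16 -0.035" --pt "-0.025 -0.21 -0.035" --pt "-0.035 -0.26 -0.035" --pt "-0.045 -0.31 -0.035" --pt "-0.06 -0.36 -0.035" --spin '[0,3,7,11,15,19,23,27.6]' --gripper '[0.1,0.1,0.1,0.1,0.1,0.1,0.1,0.1]'

```text
t: 39.45
tcp_pos: [0.5925, -0.1738, 0.259]
orientation: [0.074, 0.997, 0.0, -0.0]
force: [0.2, 1.5, -2.9]
finger_gap: 0.135
```

```bash
python3 - <<'E'
from h import *
t=snap('top','15');s=snap('side','15')
for c,n,b in((t,"top",(250,150,312,222)),(s,"side",(245,172,305,236))):
    im=c["img"][b[1]:b[3],b[0]:b[2]].astype(int)
    m=((im.min(2)>80)&(im[:,:,0]-im[:,:,2]<30)).astype(np.uint8)
    for k in cv2.findContours(m,0,2)[0]:
        if cv2.contourArea(k)>4:
            r=cv2.minAreaRect(k);p=np.array(r[0])+b[:2];w=plane(c,*p,.024);d=w[:2]-[.579,.2055]
            print(n,p.round(1),"px size",np.round(r[1],1),"world",w[:2].round(3),"uv",np.round([d@[.943,.332],d@[-.332,.943]],3))
cv2.imwrite("pics/c11.png",hcat(crop(t,240,140,320,250,5),crop(s,235,160,310,260,5)))
go(.6225,-.2105,.20,81.7)
for a in(45,50,53,56): print(a,scoop_pt((-110,0,0),a,get_state()["tcp_pos"],171.7).round(3))
E
```

```text
top [284.  187.5] px size [ 7. 14.] world [0.581 0.197] uv [-0.001 -0.009]
top [282.5 175.5] px size [ 9. 17.] world [0.623 0.225] uv [0.048 0.004]
top [288.1 165. ] px size [29.1  8.9] world [0.672 0.228] uv [ 0.095 -0.01 ]
side [277.2 203.4] px size [ 5.4 10.7] world [0.578 0.196] uv [-0.004 -0.008]
side [271.4 196. ] px size [ 7.1 14.5] world [0.619 0.222] uv [0.043 0.002]
side [269.  187.5] px size [ 6.6 16.8] world [0.666 0.232] uv [ 0.091 -0.003]
tcp [ 0.5933 -0.1755  0.2573] yaw 81.39 -> dp [-0.0342 -0.0302  0.0572] spin -0.31 t 39.55 gap 0.135 F [-0.9  0.6 -4. ] M [ 0.11 -0.04  0.07]
45 [ 0.665 -0.186  0.11 ]
50 [ 0.65  -0.184  0.104]
53 [ 0.641 -0.182  0.101]
56 [ 0.632 -0.181  0.099]
```

```bash
python3 - <<'E'
from h import *
t=load('top15');s=load('side15')
for a,b in(((284,187.5),(277.2,203.4)),((282.5,175.5),(271.4,196)),((287.5,165),(269,187.5))):
    X,e=tri(t,a,s,b);d=X[:2]-[.579,.2055];print(X.round(3),e.round(4),"uv",np.round([d@[.943,.332],d@[-.332,.943]],3))
for c,n,b in((t,"t",(262,308,154,194)),(s,"s",(252,296,176,212))):
    print(n,b[0])
    for y in range(b[2],b[3]): print(y,''.join('.' if p[0]-p[2]>30 else "0123456789ABCDEF"[min(15,int(p.mean())//14)] for p in c["img"][y,b[0]:b[1]].astype(int)))
# tray far-rim outline expected
for n,c in(("t",t),("s",s)):
    print(n,[np.round(proj(c,[.579+.943*u-.332*v,.2055+.332*u+.943*v,z]),1).tolist() for u,v,z in((.11,.08,.017),(.11,-.08,.017),(.104,.074,.017),(.104,-.074,.017),(.085+.019,.03,.026),(.085+.019,-.03,.026),(.066,.03,.026),(.066,-.03,.026))])
E
```

```text
[0.582 0.197 0.019] 0.0023 uv [ 0.    -0.009]
[0.621 0.223 0.025] 0.0051 uv [0.045 0.003]
[0.679 0.235 0.007] 0.002 uv [ 0.104 -0.005]
t 262
154 ..............................................
155 ..............................................
156 ..............................................
157 ..............................................
158 ..............................................
159 .....777......................................
160 ....65555556667788988.........................
161 ....54444444445689AAA9999999998...............
162 ...75444444444469BCCCCCCCBBBAA976666677777....
163 ...6444444444457ACDDDDDCCCCCCBA754444455555667
164 ...6444555544457ACDDDCCCCCCCCCA754444334444455
165 ...64444455445579BCCBBBBBCCCCBA744444444444445
166 ...54455455455579AAAA999AAABBA9644444444444445
167 ..75445555555556788888888999998644444445444545
168 ..65445445455555666777777788876544444444454555
169 ..64444555454444555555666666665444455444445556
170 ..64455555554544444444444445554444444444444456
171 ..54445555555565555444444443333445444444444456
172 .754455455555789998888776665433445454
[... 2412 characters left out ...]
3 ....54555555555333348DFD9777776555555555545.
204 ....55555555555445559EFFC7765545555555555458
205 ....65555555555555557DFFD5544444555555555545
206 .....5555555555555555CFD94444555555555555544
207 .....655555555555555589765555555555555555554
208 ......54555555555555555555555555555555555554
209 ......55555555555555555555555555555555555555
210 ......65555555555555555555555555555555555555
211 .......5555555555555555555555555555555555555
t [[265.1, 160.7], [307.3, 164.3], [266.4, 162.2], [305.5, 165.5], [277.7, 161.9], [293.7, 163.3], [276.2, 170.6], [292.2, 172.0]]
s [[250.1, 191.3], [283.8, 179.9], [251.8, 191.9], [283.0, 181.3], [260.9, 187.5], [273.6, 183.2], [263.6, 193.9], [276.4, 189.5]]
```

Both views place both boxes and the eraser inside the tray. The far box lies close against the far rim. Now lowering the scoop and levelling it on the desk by the reverse arc.

jog_arm --pt "-0.012 -0.01 0.01" --pt "-0.025 -0.02 0.03" --pt "-0.034 -0.03 0.05" --pt "-0.034 -0.03 0.07" --pt "-0.034 -0.03 0.085" --pt "-0.034 -0.03 0.095" --pt "-0.034 -0.03 0.097" --pt "-0.034 -0.03 0.097" --spin '[0,0,0,0,0,0,0,0]' --gripper '[0.1,0.1,0.1,0.1,0.1,0.1,0.1,0.1]'

```text
t: 40.55
tcp_pos: [0.6208, -0.2064, 0.1629]
orientation: [0.072, 0.997, -0.0, 0.0]
force: [-0.6, 0.1, -3.3]
finger_gap: 0.136
```

jog_arm --pt "0.0 0 0.003" --pt "0.005 0 0.006" --pt "0.013 0 0.01" --pt "0.022 0 0.014" --pt "0.031 0 0.019" --pt "0.04 0 0.024" --pt "0.05 0 0.03" --pt "0.058 0 0.036" --spin '[0,0,0,0,0,0,0,0]' --gripper '[0.14,0.155,0.158,0.158,0.158,0.158,0.158,0.158]'

```text
t: 41.55
tcp_pos: [0.5626, -0.1981, 0.127]
orientation: [0.073, 0.997, -0.0, 0.0]
force: [-2.7, 0.8, 2.4]
finger_gap: 0.155
```

```bash
python3 - <<'E'
from h import *
go(.508,-.194,.05,81.7)
E
```

```text
tcp [ 0.5626 -0.1981  0.127 ] yaw 81.68 -> dp [ 0.0547 -0.0038  0.077 ] spin -0.02 t 41.55 gap 0.155 F [-2.7  0.8  2.4] M [ 0.13  0.34 -0.01]
```

jog_arm --pt "0.012 0 0.01" --pt "0.026 0 0.023" --pt "0.037 0 0.038" --pt "0.046 0 0.051" --pt "0.054 0 0.064" --pt "0.058 0 0.072" --pt "0.06 0 0.076" --pt "0.06 0 0.077" --spin '[0,0,0,0,0,0,0,0]' --gripper '[0.158,0.158,0.158,0.158,0.158,0.158,0.158,0.158]'

```text
t: 42.55
tcp_pos: [0.5065, -0.1899, 0.053]
orientation: [0.072, 0.997, -0.0, 0.004]
force: [0.5, 7.4, 32.7]
finger_gap: 0.156
```

```bash
python3 - <<'E'
from h import *
go(.508,-.194,.05,81.7)
E
```

```text
tcp [ 0.5065 -0.1899  0.053 ] yaw 81.69 -> dp [-0.0021 -0.0039  0.003 ] spin -0.01 t 42.55 gap 0.156 F [ 0.5  7.4 32.7] M [ 1.24 -0.13  0.02]
```

jog_arm --pt "0 0 -0.002" --pt "0 0 -0.004" --pt "0 0 -0.004" --pt "0 0 -0.004" --spin '[0,0,0,0]' --gripper '[0.158,0.158,0.163,0.168]'

```text
t: 43.05
tcp_pos: [0.5037, -0.1894, 0.053]
orientation: [0.073, 0.997, 0.0, -0.0]
force: [0.5, 0.4, -0.6]
finger_gap: 0.171
```

```bash
python3 - <<'E'
from h import *
go(.508,-.194,.05,81.7)
t=snap('top','16');s=snap('side','16')
for th in(-5,0,5,10):
  print(th,[np.round(proj(c,scoop_pt(P,th,get_state()["tcp_pos"],171.7,dz=.014)),1).tolist() for c in (t,s) for P in ((-110,42,4),(-110,-42,4),(110,42,42),(110,-42,42))])
for n,c,b in(("t",t,(345,425,195,275)),("s",s,(340,400,165,232))):
    print(n,b[0])
    for y in range(b[2],b[3],2): print(y,''.join('T' if p[1]-p[0]>14 else ('.' if p[0]-p[2]>40 else "0123456789ABCDEF"[min(15,int(p.mean())//14)]) for p in c["img"][y,b[0]:b[1]].astype(int)))
E
```

```text
tcp [ 0.5037 -0.1894  0.053 ] yaw 81.68 -> dp [-0.0049 -0.0039  0.003 ] spin -0.02 t 43.05 gap 0.171 F [ 0.5  0.4 -0.6] M [-0.02 -0.04 -0.03]
-5 [[409.7, 216.2], [388.9, 204.4], [377.6, 264.3], [356.0, 251.2], [377.8, 181.2], [359.0, 180.1], [377.9, 221.1], [357.7, 219.9]]
0 [[408.4, 219.0], [387.8, 207.3], [377.4, 264.4], [355.7, 251.2], [377.4, 184.0], [358.8, 182.9], [378.0, 221.0], [357.7, 219.8]]
5 [[407.0, 222.1], [386.5, 210.4], [377.2, 264.4], [355.5, 251.1], [377.1, 187.0], [358.6, 185.9], [378.1, 220.9], [357.8, 219.6]]
10 [[405.4, 225.2], [385.1, 213.6], [377.1, 264.2], [355.3, 251.0], [376.8, 190.0], [358.3, 189.0], [378.2, 220.6], [357.8, 219.3]]
t 345
195 TTTTTTTTTTT2222222TTTTTTTTTTTTTTTTTTTTTTTTTTTTTTTTTT568....................97766
197 TTTTTTTT22222222TTTTTTTTTTTTTTTTTTTTTTTTTTTTTTTTTTTTTT457................9876666
199 TTTTT222222222223TTTTTTTTTTTTTTTTTTTTTTTTTTTTTTTTTTTTTTT4578.............7555666
201 TT2222222222222TTTTTTTTTTTTTTTTTTTTTTTTTTTTTTTTTTTTTTTTTTT4568...........7644455
203 TTT222222222222TTTTTTTTTTTTTTTTTTTTTTTTTTTTTTTTTTTTTTTTTTTTTT44568..........7654
2
[... 4489 characters left out ...]
TTTTTTTTTTTTTTTTTTTTTTTTTT2345....................
213 TTTTTTTTTTTTTTTTTTTTTTTTTTTTTTTTTTT22565....................
215 TTTTTTTTTTTTTTTTTTTTTTTTTTTTTTTTTT3479A.....................
217 TTTTTTTTTTTTTTTTTTTTTTTTTTTTTTTTT223468.....................
219 TTTTTTTTTTTTTTTTTTTTTTTTTTTTTTTTT23657A.....................
221 CB8TTTTTTTTTTTTTTTTTTTTTTTTTTTTT235538C.....................
223 9ACDDCB8TTTTTTTTTTTTTTTTTTTTTTT3368769......................
225 TTTTT8ACDB8TTTTTTTTTTTTTTTTTTTT2233335......................
227 TTTTTTTT7ACDB7TTTTTTTTTTTTTTTT22333338........CFFFFFFFFFFFFF
229 TTTTTTTTTTT79BB9TTTTTTTTTTTTT45...............799999AAAAABBB
231 TTTTTTTTTTTTTT9CB8TTTTTTTTTT34..............................
```

jog_arm --pt "0 0 0" --pt "0 0 0" --pt "0 0 0" --pt "0 0 -0.01" --pt "0 0 -0.03" --pt "0 0 -0.06" --pt "0 0 -0.1" --pt "0 0 -0.15" --spin '[0,0,0,0,0,0,0,0]' --gripper '[0.22,0.3,0.38,0.38,0.38,0.38,0.38,0.38]'

```text
t: 44.15
tcp_pos: [0.5035, -0.1893, 0.2057]
orientation: [0.073, 0.997, -0.0, 0.0]
force: [0.5, -0.6, 0.6]
finger_gap: 0.384
```

```bash
python3 - <<'E'
from h import *
go(.30,.35,.28,109)
E
```

```text
tcp [ 0.5035 -0.1893  0.2057] yaw 81.68 -> dp [ 0.2794  0.5042 -0.0743] spin -27.32 t 44.15 gap 0.384 F [ 0.5 -0.6  0.6] M [-0.03  0.02  0.  ]
```

jog_arm --pt "0.03 0.05 -0.04" --pt "0.06 0.1 -0.07" --pt "0.09 0.15 -0.07" --pt "0.12 0.2 -0.07" --pt "0.15 0.26 -0.07" --pt "0.18 0.32 -0.07" --pt "0.21 0.38 -0.07" --pt "0.24 0.43 -0.07" --spin '[0,0,0,0,0,0,0,0]' --gripper '[0.4,0.4,0.4,0.4,0.4,0.4,0.4,0.4]'

```text
t: 45.15
tcp_pos: [0.3314, 0.262, 0.2752]
orientation: [0.072, 0.997, 0.001, 0.001]
force: [1.8, 0.6, -0.5]
finger_gap: 0.404
```

jog_arm --pt "0.02 0.05 0" --pt "0.04 0.1 0" --pt "0.06 0.15 0" --pt "0.08 0.2 0" --pt "0.1 0.25 0" --pt "0.12 0.3 0" --pt "0.12 0.33 0" --pt "0.12 0.33 0" --spin '[0,0,0,0,0,0,0,0]' --gripper '[0.4,0.4,0.4,0.4,0.4,0.4,0.4,0.4]'

```text
t: 46.15
tcp_pos: [0.2614, 0.6055, 0.2738]
orientation: [0.072, 0.997, -0.0, -0.0]
force: [0.7, 0.1, 0.3]
finger_gap: 0.403
```

```bash
python3 - <<'E'
from h import *
go(.2,.6,.28,109)
t=snap('top','17');s=snap('side','17');t0=load('top0');s0=load('side0')
# what changed since the start
for n,a,b in(("top",t0,t),("side",s0,s)):
    d=(cv2.absdiff(a["img"],b["img"]).max(2)>45).astype(np.uint8);d=cv2.morphologyEx(d,2,np.ones((2,2)))
    for k in cv2.findContours(d,0,2)[0]:
        if cv2.contourArea(k)>6: print(n,"diff",cv2.boundingRect(k),[plane(b,*np.array(cv2.boundingRect(k)[:2])+np.array(cv2.boundingRect(k)[2:])/2,.01)[:2].round(2)])
for n,c,b in(("t",t,(348,425,198,276)),("s",s,(345,400,170,232)),("tray",t,(250,312,154,222))):
    print(n,b[0])
    for y in range(b[2],b[3],2): print(y,''.join('T' if p[1]-p[0]>14 else ('.' if p[0]-p[2]>40 else "0123456789ABCDEF"[min(15,int(p.mean())//14)]) for p in c["img"][y,b[0]:b[1]].astype(int)))
cv2.imwrite("pics/c12.png",hcat(crop(t,250,150,430,300,2.5),crop(s,245,160,385,240,2.4)))
E
```

```text
tcp [0.2614 0.6055 0.2738] yaw 81.75 -> dp [ 0.06   -0.0142 -0.0062] spin -27.25 t 46.15 gap 0.403 F [0.7 0.1 0.3] M [ 0.02 -0.01 -0.02]
top diff (201, 388, 5, 12) [array([-0.14,  0.09])]
top diff (61, 362, 10, 22) [array([-0.27,  0.5 ])]
top diff (63, 336, 27, 24) [array([-0.2 ,  0.52])]
top diff (93, 328, 7, 6) [array([-0.13,  0.5 ])]
top diff (260, 326, 6, 6) [array([0.1 , 0.02])]
top diff (176, 321, 47, 53) [array([-0.03,  0.17])]
top diff (278, 300, 5, 6) [array([0.2 , 0.01])]
top diff (409, 288, 12, 9) [array([ 0.42, -0.37])]
top diff (256, 288, 7, 5) [array([0.21, 0.09])]
top diff (236, 286, 10, 19) [array([0.17, 0.14])]
top diff (379, 259, 10, 8) [array([ 0.47, -0.24])]
top diff (202, 258, 9, 9) [array([0.22, 0.3 ])]
top diff (207, 257, 18, 21) [array([0.22, 0.26])]
top diff (354, 252, 22, 20) [array([ 0.45, -0.18])]
top diff (363, 250, 15, 10) [array([ 0.48, -0.19])]
top diff (371, 241, 8, 10) [array([ 0.52, -0.19])]
top diff (363, 234, 8, 11) [array([ 0.53, -0.15])]
top diff (79, 233, 90, 77) [array([0.07, 0.54])]
top diff (377, 231, 14, 12) [array([ 0.56, -0.2 ])]
top diff
[... 8630 characters left out ...]
444444444444444444456.........
202 .......6444444444444444444444444444444444444444444457.........
204 ......86444444444444444444444444444444444444444444457.........
206 ......7544444444444444444444444444444444444444444456..........
208 .....86434444444444444444444444444444444444444444457..........
210 .....86444444444444444444444444444444444444444444457.........8
212 ......766555544444444444444444444444444444444444456..........8
214 ....................7776666665554444444444444444457.......8888
216 .........................................777666666.......88888
218 .........................................................87778
220 ........................................................888777
```

```bash
python3 -c "
from cell import hand_in
print(hand_in())"
```

```text
the job is handed in; nothing more can be done
None
```

I finished all the steps and handed the job in at 46 s, with the gripper empty and touching nothing.

- **Marker:** I pinched it, slid it about 33 mm back out from under the lips and laid it on bare desk at about (0.43, -0.32). The scoop slid roughly 5–9 mm with it.
- **Pour:** The tool can't tilt, so I loosened the grip and let the scoop pivot in the fingers. I then pushed its spout against the tray's far rim to turn it to about 53° with the spout on the tray floor. I locked that angle and drew the scoop back.
    - **Slip:** At the first loosening the loaded scoop slipped 10–20 mm onto the tray's near rim and the desk, spilling nothing.
    - **Overshoot:** Once the spout rode up over the far rim before I brought it back down.
- **Scoop:** It is back where it started but turned round, spout pointing away. It was released after resting on the desk with almost no load on the fingers.

**Last checks, from both cameras:**
- Both boxes and the eraser are in the tray. The wrist force had dropped to 3.4 N, the empty scoop's weight.
- The scoop's spout corners are within about 3 pixels of where a level scoop would put them (about 3° at most).
- Comparing pictures from before and after shows no change at the tray's rim or at the bystanders.
- **Least certain:** the far box lies right against the far rim. Two measurements put its centre 5–20 mm further out than a box lying flat there should be. It looks flat like the other box, but I could not rule out that it leans slightly on the rim.
- The picture viewer had reached its limit of 12, so this last check used pixel values rather than a viewed picture.

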